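# Clamp a glued-up turning blank in the ratchet press

### The arm

A 6-joint arm with a two-finger parallel gripper is mounted at the origin on the work surface. World frame = base frame: x ahead of the robot, y to its left, z up, the work surface at z = 0. Lengths are in m, angles in degrees, forces in N, time in s.
With the tool pointing down it reaches from about 0.3 to 0.75 m from the base axis. Payload 8.5 kg.
Tool frame: the origin (TCP) lies between the finger pads; the fingertips stand 8 mm ahead of it and the grasp point (between the pads) lies 11 mm behind it; y points along the fingers, z is the direction in which the jaws open and shut, and the axes are right-handed (so a half turn about y gives the same grasp; the last joint's range is limited). The gripper opens to 85 mm and grips with 20 to 120 N. Pads are 22 mm wide; open, the fingers measure 114 mm over their backs; the gripper's body (76 mm by 85 mm) begins 54 mm behind the grasp point. The pads swing forward as they close: fully open they stand 13 mm farther back than shut.
Start: joints at [63.753, 21.807, 74.336, -0, 83.858, -12.336], TCP at [0.132, 0.534, 0.239] pointing down, gripper open.
Joint ranges: [-178.18, 178.18], [-50.72, 133.34], [12.68, 142.11], [-81.47, 261.47], [9.98, 163.14], [-165.26, 165.26]. Speed limits (degrees/s): [136.94, 136.94, 180, 180, 180, 180].

### API

Orientations are given as a 3x3 rotation matrix whose columns are the frame's x, y, z axes.
In Python, from rig import env, get_image gives the robot as it stands.
- The arm moves only by the tool move_arm, never from a script. Its argument "targets" is one flat list of numbers, 6 for each row, row after row: the shift along the tool's x, y, z in mm, then the turn, a rotation vector about the tool's x, y, z in rad. A call has exactly 5 rows; each row shifts and turns the commanded pose from where the row before left it, along the tool's axes as they then stand; what a row does not reach is not made up. A row lasts 1/8 s, in which the tool goes at most 62.5 mm and 10.7 degrees, less where a joint would pass 70% of its speed; a pose out of reach is approached as far as the arm can. A call is refused whole if a number of a shift passes 62.5 or a number of a turn 0.188, either way. A call with a gripper value outside its range is refused whole. "hand" is the opening, from -1 (shut) to 1 (fully open), so that 0 is half open, set as the call begins (left out, the last holds). The fingers move at their own pace and stop on an object; "squeeze" is the grip in N (left out, the last holds). Time passes only in rows, so rows that do not move let the fingers close, or fill a call up. It gives the time, the measured TCP pose, the force and the opening at its end, in the units of the state.
- env.observe(): the state, without advancing time (a new reading comes with each control period).
- get_image(name): name is "scene" or "top" or "wrist"; returns a dict with "pixels" (480x640x3 uint8, red, green, blue), "z_map" (480x640 float32, m along the optical axis (not along the pixel's ray), 0 where there is no reading), "intrinsics" (3x3 intrinsics, pixels), "k1" (the pictures are not rectified: a ray, as slopes to the right and down, at radius r is drawn at 1 + k1 r^2 times it, then the intrinsics apply), "R" (3x3) and "t" (3): a world point X has camera coordinates R X + t; the wrist camera has in their place "mount" (4x4, takes a point from camera to tool coordinates, whose origin is the TCP and whose axes are the tool frame's). Camera axes: x right, y down, z forward; pixel columns grow to the right and rows downward; lengths in m; the calibration is good to about 2 mm. A picture is of the moment at which its call begins: read the wrist's pose just before it.
- env.close_job(): hands the job in, once; it reports no verdict.
The state is a dict: "time_s": time; "q": joint angles; "qvel": joint speeds; "joint_efforts": joint torques, N m; "position": TCP position; "tool_rot": TCP orientation; "ft_force": force on the tool from outside, world axes, zero at the start; "wrist_torque": the same for the moment, N m; "grip_width": finger opening in m.
Only numpy, scipy, OpenCV 4.12 (cv2) and the standard library are available. Lean on these libraries where they do the work, as an engineer would, in place of code of your own. Each camera call takes 0.05 s, during which the arm holds its last target.

### The job

Clamp the glued-up blank in the ratchet press: set it, the same way up as it lies, on the press bed crosswise and centred between the sprung wooden face and the fixed stop, let go of it, then pump the lever by its upright grip, stroke after stroke, until the blank is tight against the stop and the sprung face is clearly pressed in (about half its travel, and not bottomed out). Leave the lever swung back to its stop away from the blank. Move the jaw only with the lever, and leave everything else on the bench where it is.

Things in the scene. Friction and masses are not known exactly. Their poses are not given: they have to be found in the camera images.
- blank_center (a point): centre of the blank: a 120 x 50 x 50 mm rectangular bar (0.14 to 0.28 kg) glued up from three strips, light wood, dark wood, light wood, lying on the bench; its x runs along the 120 mm, y across the strips (50 mm), z up. Grasp it across y. Turned half round it is the same.
- clamp: the ratchet press, fixed to the bench, turned by up to 0.25 rad. Origin on the bench; z up. Steel base plate, x -0.07 to 0.07, y -0.155 to 0.175, top (the bed) at z = 0.012. Fixed stop: grey block 110 mm wide, top z = 0.066, pressing face at y = 0.140 looking to -y. The jaw faces it and advances along +y. The lever lies on the -x side, nearest the robot; only its grip is higher than 0.090
- jaw: the moving jaw: grey block 100 mm wide, top at z = 0.068, with a toothed bar (pitch 14 mm) behind it to -y. Axes of the press; its origin lies at press x = 0, z = 0 and at the y of the sprung face's pressing surface when not pressed in. It starts at press y = 0 to 0.020 and can go to 0.138. A drag brake (35 N) holds it wherever the lever has pushed it
- face (a joint): how far the sprung wooden face plate (100 mm wide, 50 mm high, on two guide pins in front of the jaw) is pressed into the jaw, m: 0 free, 0.024 bottomed out; spring 1200 N/m. While the jaw pushes the blank along the bed it reads at most about 0.003.
- face_center (a point): centre of the sprung face's pressing surface, 41 mm above the bench; axes of the press
- lever (a joint): lever angle, rad: -0.31 fully back (to press -y, away from the blank), 0 square to the bar (pointing to press -x), +0.31 fully forward (to +y); stays where left. Forward its pawl pushes the bar (8 to 16 N at the grip; about the first third idle); back it clicks over the teeth. A full stroke gives one tooth, 14 mm (the first may give less). A part stroke gives less. To catch the next tooth go fully back
- grip (a point): middle of the lever's upright round rubber grip, 26 mm across, from 84 to 152 mm above the bench, this point 120 mm above; it stands at the lever's free end, 150 mm from the pivot, free all round, with the flat lever (22 mm wide) under it. Turns with the lever.
- lever_pivot (a point): point on the lever's upright pivot axis, at the height of the grip's middle; fixed in the press at x = 0.034, y = -0.095; axes of the press
- bowl: bystander, not to be moved: small turned bowl of plain wood, upside down, 94 mm across, 52 mm high; origin at the centre of its underside
- mallet: bystander, not to be moved: round wooden carver's mallet standing on its head, 84 mm across, 210 mm high; origin at the centre of its underside
- glue: bystander, not to be moved: glue bottle, 64 mm across, 170 mm high; origin at the centre of its underside
- wax: bystander, not to be moved: flat round wax tin, 72 mm across, 35 mm high; origin at the centre of its underside
- gouge: bystander, not to be moved: turning gouge lying flat, about 300 mm long, 28 mm thick handle; the origin is near the middle of its length, its x runs along it towards the blade
Not all that is in view belongs to the job. Leave any red look-alike of the part that bears blank_center alone.

How it is judged:
By the outcome, as a careful person would: the job done as asked, in the order asked, and still so for the second after the job is handed in, with the robot touching nothing.
It also fails if it takes over 64 s, if anything falls off the work surface, if the arm or the gripper's body presses on something with over 40 N, if the wrist force passes 120 N, or if a joint passes its speed limit or range.

## Working session

There is one attempt and no reset: what is moved stays moved. The work goes in short steps, Python scripts to look and compute and a tool call to move; the robot and the scene stay as the last step left them, time stands still between calls to the robot, and variables do not carry over. Pictures are saved under pics/ and viewed, and the job is handed in when it is done.

Besides the shell and the picture viewer there is one more tool, called by a JSON object that holds its "op" and its "data", one argument or row to a line. move_arm: Moves the arm, as the interface text tells. Its arguments: {"type":"object","properties":{"targets":{"type":"array"},"hand":{"type":"number"},"squeeze":{"type":"number"}},"required":["targets"]}

```bash
ls; mkdir -p pics
python3 - <<'E'
from rig import env, get_image
import cv2, numpy as np, pickle
d={}
for n in ["scene","top","wrist"]:
    o=env.observe(); im=get_image(n); im['obs']=o; d[n]=im
    cv2.imwrite(f"pics/{n}0.png",im["pixels"][:,:,::-1])
    print(n,im["intrinsics"].tolist(),im["k1"],im.get("R"),im.get("t"),im.get("mount"))
pickle.dump(d,open("im0.pkl","wb"))
print(env.observe())
E
```

```text
pics
scene [[532.0100242457868, 0.0, 318.290561576037], [0.0, 532.0100242457868, 238.7680694790461], [0.0, 0.0, 1.0]] -0.012832277586326732 [[-0.8808449   0.47331446  0.00925653]
 [ 0.3477881   0.66025679 -0.66566088]
 [-0.3211786  -0.58312468 -0.74619697]] [ 0.42501603 -0.07542032  1.79294259] None
top [[619.7426739174768, 0.0, 314.0328809308535], [0.0, 619.7426739174768, 235.3664347301195], [0.0, 0.0, 1.0]] -0.19437391258957287 [[-0.01845417 -0.9998273  -0.00219435]
 [-0.98495523  0.01855675 -0.17181046]
 [ 0.17182151 -0.00100928 -0.98512758]] [-0.01412105  0.46722412  1.75835532] None
wrist [[345.36377028917093, 0.0, 319.97742478182926], [0.0, 345.36377028917093, 240.0633244989608], [0.0, 0.0, 1.0]] -0.05152763569347237 None None [[-5.18119812e-04  9.61555563e-01  2.74609960e-01 -6.89835475e-02]
 [ 6.03223155e-04 -2.74609646e-01  9.61555603e-01 -1.34937788e-01]
 [ 9.99999684e-01  6.63852094e-04 -4.37751883e-04 -2.40881762e-04]
 [ 0.00000000e+00  0.00000000e+00  0.00000000e+00  1.00000000e+00]]
{'time_s': 0.15, 'q': array([ 6.37528384e+01,  2.18322825e+01,  7.43712933e+01,  2.52706655e-03,
        8.38576580e+01, -1.23347495e+01]), 'qvel': array([ 0.00992909, -0.13502165, -0.27634936, -0.00757723, -0.01086804,
       -0.03603741]), 'joint_efforts': array([ 2.96117229e-03, -4.48630893e+01, -2.31346697e+01, -1.14390884e-04,
        3.83156788e-03,  1.70037202e-05]), 'position': array([0.13213067, 0.53368297, 0.23887262]), 'tool_rot': array([[ 9.70663208e-01, -5.11971092e-04,  2.40442665e-01],
       [-2.40443057e-01, -9.39145501e-04,  9.70662791e-01],
       [-2.71140643e-04, -9.99999428e-01, -1.03469388e-03]]), 'ft_force': array([0.1516377 , 0.0197308 , 0.38156861]), 'wrist_torque': array([-0.01447735, -0.04354839,  0.00905074]), 'grip_width': 0.08537435089791828}
```

View pics/scene0.png

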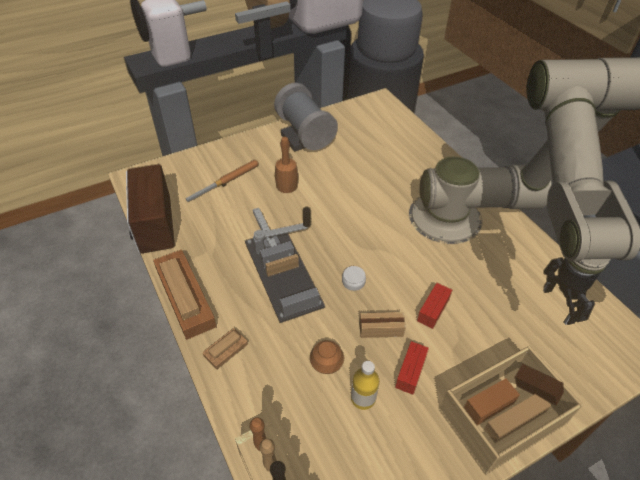

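View pics/top0.png

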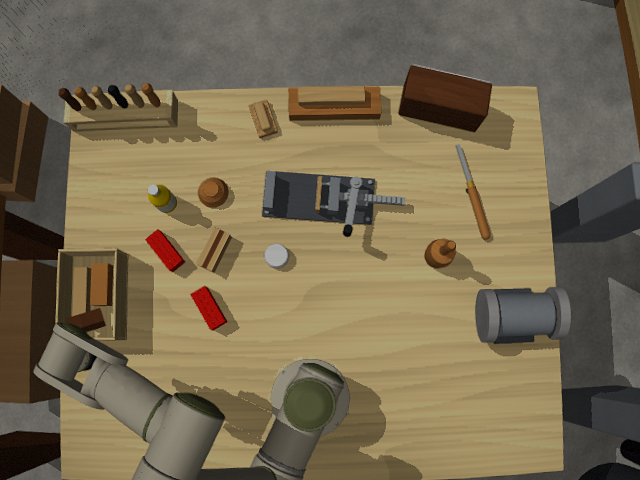

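View pics/wrist0.png

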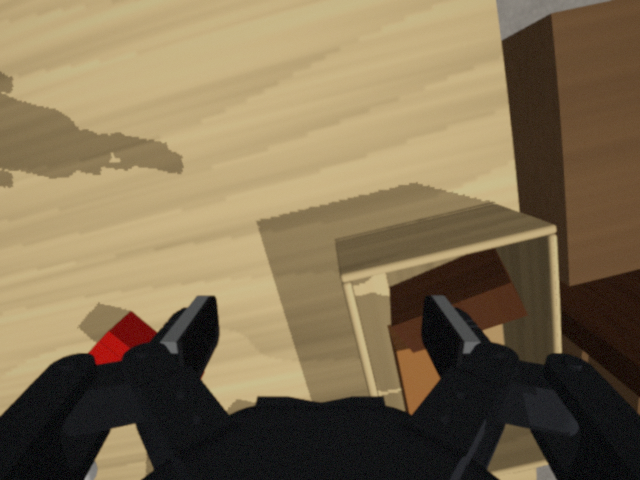

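The top picture shows the blank at about (214,250), the press at about (320,197) with the grip at about (348,230), and two red look-alikes at (164,250) and (209,307). Next I'll enlarge these areas and measure.

```bash
cat > h.py <<'E'
import numpy as np, cv2, pickle
def rays(im,uv):
    uv=np.asarray(uv,float).reshape(-1,1,2)
    # model: x_d = x(1+k1 r^2) -> cv2 dist coeffs
    return cv2.undistortPoints(uv,np.array(im['intrinsics']),np.array([im['k1'],0,0,0,0.]),None,None,None,(3,50,1e-12)).reshape(-1,2) if False else cv2.undistortPointsIter(uv,np.array(im['intrinsics']),np.array([im['k1'],0,0,0]),np.eye(3),np.eye(3),(3,50,1e-12)).reshape(-1,2)
def cam2world(im):
    if 'R' in im and im['R'] is not None:
        R=np.array(im['R']);t=np.array(im['t']); return R.T,-R.T@t
    M=np.array(im['mount']);o=im['obs'];T=np.array(o['tool_rot'])
    return T@M[:3,:3],T@M[:3,3]+np.array(o['position'])
def at_z(im,uv,z):
    r=rays(im,uv);A,c=cam2world(im)
    d=np.c_[r,np.ones(len(r))]@A.T
    return c+d*((np.asarray(z)-c[2])/d[:,2])[:,None]
def cloud(im):
    h,w=im['z_map'].shape
    u,v=np.meshgrid(np.arange(w),np.arange(h))
    r=rays(im,np.c_[u.ravel(),v.ravel()]);A,c=cam2world(im)
    z=im['z_map'].reshape(-1,1)
    P=np.c_[r,np.ones(len(r))]*z@A.T+c
    P[z[:,0]==0]=np.nan
    return P.reshape(h,w,3)
def proj(im,X):
    A,c=cam2world(im);p=(np.atleast_2d(X)-c)@A
    s=p[:,:2]/p[:,2:];r2=(s**2).sum(1,keepdims=True);s=s*(1+im['k1']*r2)
    K=np.array(im['intrinsics']);return s*[K[0,0],K[1,1]]+[K[0,2],K[1,2]]
def crop(im,x0,y0,x1,y1,name,s):
    cv2.imwrite(name,cv2.resize(im['pixels'][y0:y1,x0:x1,::-1],None,fx=s,fy=s,interpolation=cv2.INTER_CUBIC))
E
python3 - <<'E'
from h import *
d=pickle.load(open('im0.pkl','rb'))
crop(d['top'],185,210,265,270,'pics/tb.png',10)
crop(d['top'],255,160,415,245,'pics/tp.png',5)
crop(d['scene'],240,200,330,330,'pics/sp.png',5)
print(type(d['top'].get('R')))
for n in ['top','scene']:
    P=cloud(d[n]); 
    x=P.reshape(-1,3)
    b=(P[...,2]<0.01)&(abs(P[...,2])<.02); print(n,np.nanmedian(P[...,2][b]))
    for uv in ([(214,250),(348,230),(190,250)] if n=='top' else [(382,323),(307,208),(300,297)]):
        print(uv,P[uv[1],uv[0]])
E
```

```text
<class 'numpy.ndarray'>
top -0.0006330220317081192
(214, 250) [0.42775881 0.26716072 0.04974352]
(348, 230) [ 0.46234299 -0.11610742  0.14198644]
(190, 250) [ 0.43784105  0.3493266  -0.00798257]
scene 0.0016232718910101918
(382, 323) [0.43933874 0.28446034 0.05444342]
(307, 208) [ 0.46075827 -0.11513501  0.15212466]
(300, 297) [0.60237677 0.11418351 0.07133345]
```

View pics/tb.png

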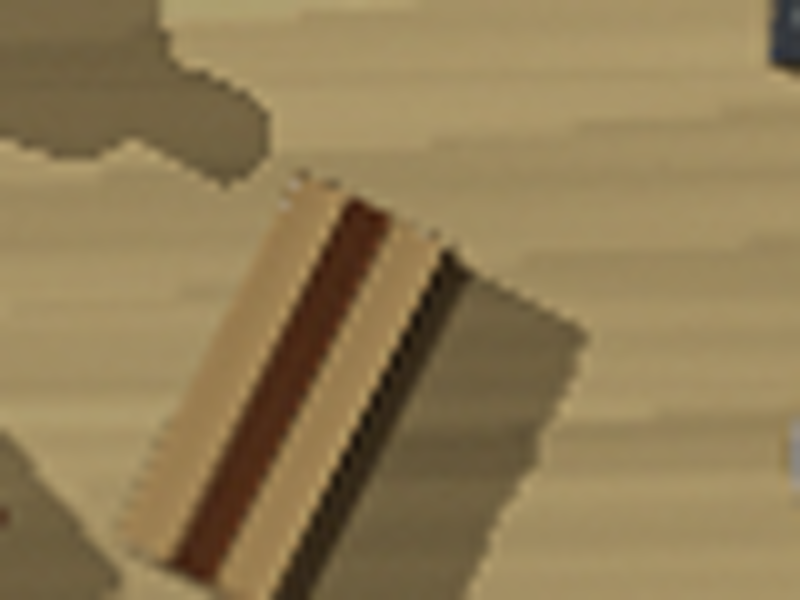

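View pics/tp.png

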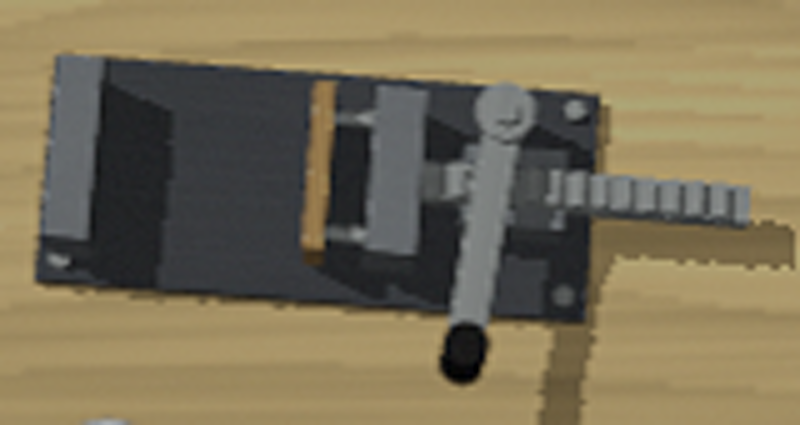

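View pics/sp.png

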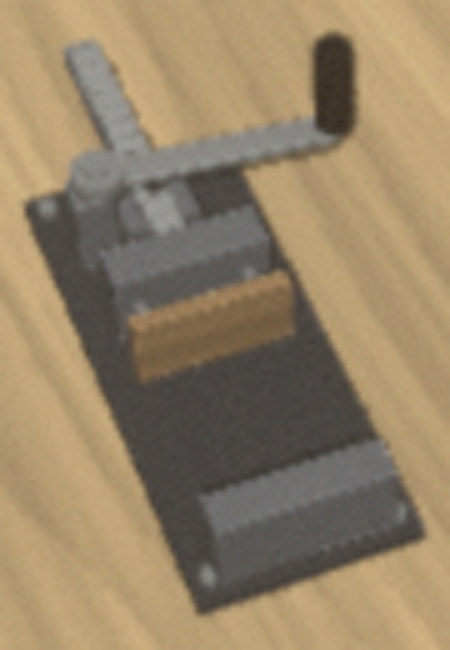

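```bash
cat > m1.py <<'E'
from h import *
d=pickle.load(open('im0.pkl','rb'));t=d['top'];s=d['scene']
print('cams',cam2world(t)[1],cam2world(s)[1])
def uv(c,x0,y0,k): return (np.array(c)+.5)/k-.5+[x0,y0]
def fit(model,W):
    m=model.mean(0);w=W.mean(0);H=(model-m).T@(W-w);U,S,V=np.linalg.svd(H)
    a=np.arctan2(H[0,1]-H[1,0],H[0,0]+H[1,1]);R=np.array([[np.cos(a),-np.sin(a)],[np.sin(a),np.cos(a)]])
    o=w-R@m;print('res mm',np.round(1000*(W-(model@R.T+o)),1).tolist());return o,a,R
M=np.array([[.07,-.155],[-.07,.175],[-.07,-.155],[.07,.175]])
W=at_z(t,uv([(600,93),(37,284),(585,322),(57,54)],255,160,5),.012)[:,:2]
o,a,R=fit(M,W);print('press top',o,a)
Ws=at_z(s,uv([(25,203),(425,537),(200,612),],240,200,5),.012)[:,:2]
o2,a2,R2=fit(np.array([[.07,-.155],[-.07,.175],[.07,.175]]),Ws);print('press scene',o2,a2)
L=lambda X:(np.array(X)-o)@R
# stop top front corners z .066
print('stop top edge',L(at_z(t,uv([(105,58),(90,237)],255,160,5),.066)[:,:2]))
print('grip top', L(at_z(t,uv([(465,338)],255,160,5),.152)[:,:2]), at_z(t,uv([(465,338)],255,160,5),.152))
print('pivot top', L(at_z(t,uv([(506,112)],255,160,5),.088)[:,:2]))
print('face top front', L(at_z(t,uv([(312,82),(302,248)],255,160,5),.066)[:,:2]))
print('jaw block', L(at_z(t,uv([(378,86),(365,248),(428,92),(416,255)],255,160,5),.068)[:,:2]))
B=at_z(t,uv([(300,178),(452,250),(125,540)],185,210,10),.05)[:,:2]
print('blank corners',B,np.linalg.norm(B[1]-B[0]),np.linalg.norm(B[2]-B[0]))
P=cloud(t)
msk=(abs(P[...,2]-.05)<.008)&(P[...,0]>.34)&(P[...,0]<.52)&(P[...,1]>.18)&(P[...,1]<.36)
red=(t['pixels'][...,0].astype(int)-t['pixels'][...,1]>90)
msk&=~red
msk=cv2.morphologyEx(msk.astype(np.uint8),cv2.MORPH_OPEN,np.ones((2,2)));n,l,st,c=cv2.connectedComponentsWithStats(msk)
print(st,c)
for i in range(1,n):
  if st[i,4]>300:
    vu=np.argwhere(l==i);Q=at_z(t,vu[:,::-1],.05)[:,:2].astype(np.float32);print(cv2.minAreaRect(Q))
E
python3 m1.py
```

```text
cams [ 0.15781099 -0.0210141   1.81244733] [0.97645829 0.89413962 1.28374979]
res mm [[0.5, 0.9], [-1.2, -1.8], [-0.1, 2.2], [0.8, -1.3]]
press top [ 0.58682406 -0.04830304] -0.09164066566618244
res mm [[0.1, -0.9], [1.5, 0.3], [-1.6, 0.6]]
press scene [ 0.58690063 -0.04140008] -0.10701325199113053
stop top edge [[ 0.05543248  0.13993047]
 [-0.05199135  0.13941878]]
grip top [[-0.11195507 -0.07692875]] [[ 0.46829883 -0.11466371  0.152     ]]
pivot top [[ 0.03396299 -0.09465649]]
face top front [[ 0.04957408  0.01822562]
 [-0.04964856  0.01682626]]
jaw block [[ 0.04942819 -0.02030027]
 [-0.04744095 -0.01939389]
 [ 0.04796874 -0.04957314]
 [-0.04940711 -0.04897014]]
blank corners [[0.4943301  0.26610731]
 [0.47221335 0.22141345]
 [0.38900243 0.31632325]] 0.04986673782146512 0.11668572549382226
[[     0      0    640    480 306553]
 [   197    229     34     43    647]] [[319.72363343 239.47767596]
 [213.54095827 250.07727975]]
((0.42783623933792114, 0.2679322361946106), (0.05158790946006775, 0.12066475301980972), 63.55295944213867)
```

```bash
cat > plan.py <<'E'
import numpy as np
from scipy.spatial.transform import Rotation as Ro
def Rdown(ang): # tool z dir angle (deg) in world, pointing down
    a=np.radians(ang);z=np.array([np.cos(a),np.sin(a),0]);y=np.array([0,0,-1.]);return np.c_[np.cross(y,z),y,z]
def plan(p0,R0,wps):
    """wps: list of (pos,ang,nrows). returns rows rounded; simulates rounding"""
    p=np.array(p0,float);R=np.array(R0,float);rows=[]
    for pos,ang,n in wps:
        Rt=Rdown(ang)
        for k in range(n,0,-1):
            sh=R.T@((np.array(pos)-p)/k); tr=(Ro.from_matrix(R.T@Rt).as_rotvec())/k
            sh=np.round(sh*1000,1);tr=np.round(tr,3)
            rows.append([*sh,*tr]); p=p+R@(sh/1000);R=R@Ro.from_rotvec(tr).as_matrix()
    for i in range(0,len(rows),5):
        print([float(x)+0.0 for r in rows[i:i+5] for x in r])
    print('end',p.round(4),'tilt',R[:,1].round(4),'ang',np.degrees(np.arctan2(R[1,2],R[0,2])).round(2),'maxshift',np.abs(np.array(rows)).max(0))
def tip():
    from rig import env
    o=env.observe();return o
E
python3 - <<'E'
from h import *;from plan import *
from rig import env
d=pickle.load(open('im0.pkl','rb'));t=d['top']
P=cloud(t)
for n,(u0,v0,u1,v1) in dict(red1=(140,225,190,275),red2=(185,280,235,335),wax=(260,240,292,270)).items():
    Q=P[v0:v1,u0:u1].reshape(-1,3);Q=Q[Q[:,2]>.025];print(n,Q.min(0).round(3),Q.max(0).round(3))
o=env.observe()
plan(o['position'],o['tool_rot'],[([.428,.268,.2],63.55,10)])
E
```

```text
red1 [0.373 0.361 0.026] [0.493 0.474 0.063]
red2 [0.201 0.237 0.025] [0.327 0.334 0.062]
wax [0.378 0.054 0.025] [0.446 0.121 0.049]
[35.1, 3.9, -18.7, 0.0, 0.022, 0.0, 35.5, 3.9, -17.9, 0.0, 0.022, 0.0, 35.9, 3.9, -17.1, 0.0, 0.022, 0.0, 36.3, 3.9, -16.3, 0.0, 0.022, 0.0, 36.6, 3.9, -15.5, 0.0, 0.022, 0.0]
[36.9, 3.9, -14.7, 0.0, 0.022, 0.0, 37.3, 3.9, -13.9, 0.0, 0.022, 0.0, 37.6, 3.9, -13.1, 0.0, 0.022, 0.0, 37.8, 3.9, -12.2, 0.001, 0.021, 0.0, 38.1, 3.9, -11.4, 0.0, 0.022, 0.0]
end [0.428 0.268 0.2  ] tilt [-1.e-04 -0.e+00 -1.e+00] ang 63.54 maxshift [3.81e+01 3.90e+00 1.87e+01 1.00e-03 2.20e-02 0.00e+00]
```

{"op": "move_arm", "data": {
  "targets": [35,4,-19,0,0.022,0,35.5,4,-18,0,0.022,0,36,4,-17,0,0.022,0,36.3,4,-16.3,0,0.022,0,36.6,4,-15.5,0,0.022,0],
  "hand": 1,
  "squeeze": 50
}}

```text
time_s: 0.78
position: [0.2809, 0.3997, 0.2191]
tool_rot: [[0.938, -0.0, 0.346], [-0.346, -0.0, 0.938], [-0.0, -1.0, -0.0]]
ft_force: [0.5, -0.5, -0.4]
grip_width: 0.0856
```

{"op": "move_arm", "data": {
  "targets": [37,4,-14.7,0,0.022,0,37.3,4,-14,0,0.022,0,37.6,4,-13,0,0.022,0,37.8,4,-12.2,0,0.022,0,38,4,-11.4,0,0.022,0]
}}

```text
time_s: 1.4
position: [0.4289, 0.2669, 0.199]
tool_rot: [[0.894, -0.0, 0.447], [-0.447, -0.0, 0.894], [-0.0, -1.0, -0.0]]
ft_force: [0.1, 0.3, -0.5]
grip_width: 0.0855
```

```bash
cat > w.py <<'E'
import sys
from rig import env,get_image
from h import *
n=sys.argv[1];cam=sys.argv[2] if len(sys.argv)>2 else 'wrist'
o=env.observe();im=get_image(cam);im['obs']=o
pickle.dump(im,open(n+'.pkl','wb'));cv2.imwrite(f'pics/{n}.png',im['pixels'][:,:,::-1])
print(o['time_s'],o['position'],o['tool_rot'][:,2],o['qvel'].round(1),o['ft_force'].round(1),o['grip_width'])
E
python3 w.py w1
```

```text
1.4 [0.42885034 0.26690707 0.19904637] [ 4.47169762e-01  8.94449079e-01 -2.22044787e-04] [-33.1   9.3  -8.6  -0.   -0.9 -22.9] [ 0.1  0.3 -0.5] 0.08546282029790084
```

View pics/w1.png

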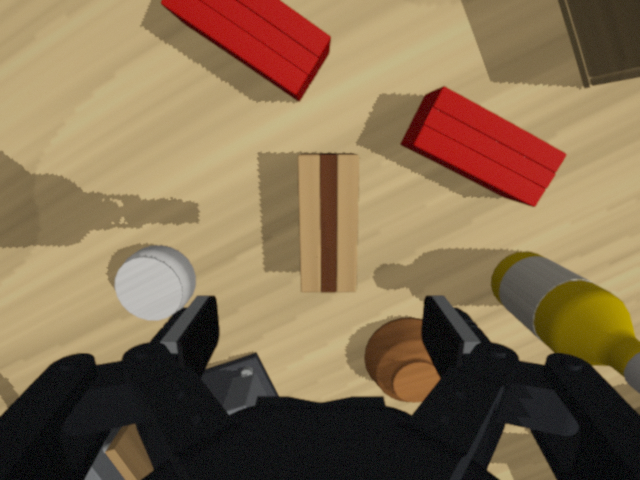

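The blank sits upright in the wrist view, with its top corners at (299,154), (358,154), (357,292) and (299,292).

Run:
```python
from h import *;from plan import *
im=pickle.load(open('w1.pkl','rb'))
W=at_z(im,[(298.5,153.5),(358,153.5),(357,292),(299.5,292)],.05)[:,:2]
print(W,W.mean(0))
for i in range(4): v=W[(i+1)%4]-W[i];print(np.linalg.norm(v),np.degrees(np.arctan2(v[1],v[0])))
P=cloud(im);print(P[220,310],P[250,330])
p=np.array(im['obs']['position']);c=W.mean(0)
from rig import env
o=env.observe();print(o['position'])
```

```text
[[0.36743826 0.2780659 ]
 [0.38869685 0.32071143]
 [0.49765317 0.26931162]
 [0.47466325 0.22327022]] [0.43211288 0.27283979]
0.047650490613569595 63.50396644179828
0.12047165543945088 -25.25545011194997
0.05146209883479133 -116.53439981400426
0.12041496939283923 152.9313957119046
[0.42039651 0.26141745 0.04867591] [0.45128617 0.26506621 0.05050469]
[0.43185684 0.2643727  0.19842914]
```

```bash
python3 w.py w2
python3 - <<'E'
from h import *
im=pickle.load(open('w2.pkl','rb'))
crop(im,270,110,390,290,'pics/w2c.png',3)
P=cloud(im);m=(abs(P[...,2]-.05)<.008)&(P[...,0]>.33)&(P[...,0]<.53)&(P[...,1]>.18)&(P[...,1]<.36)
px=im['pixels'].astype(int);m&=~(px[...,0]-px[...,1]>110)
n,l,st,c=cv2.connectedComponentsWithStats(cv2.morphologyEx(m.astype(np.uint8),cv2.MORPH_OPEN,np.ones((3,3))))
for i in range(1,n):
  if st[i,4]>1000:
    vu=np.argwhere(l==i);Q=at_z(im,vu[:,::-1],.05)[:,:2].astype(np.float32);print(st[i],cv2.minAreaRect(Q))
E
```

```text
1.45 [0.43185684 0.2643727  0.19842914] [ 0.45026413  0.89289476 -0.00107279] [ 3.7 -0.9  1.7  0.5  0.5  4.2] [ 3.7 -1.8 -0.1] 0.08567317475968805
[ 299  149   61  140 8194] ((0.43216121196746826, 0.2721722722053528), (0.04982621595263481, 0.11995827406644821), 63.85426330566406)
```

View pics/w2c.png

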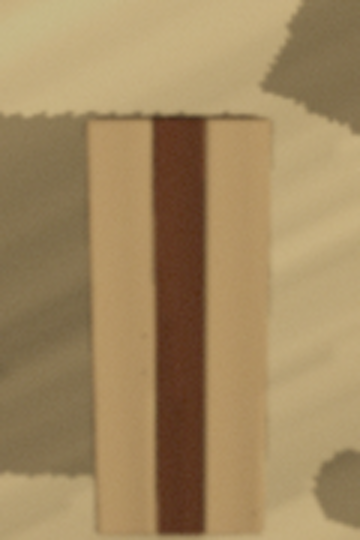

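Run:
```python
from plan import *
from rig import env
o=env.observe();print(o['position'])
plan(o['position'],o['tool_rot'],[([.432,.272,.15],63.85,2),([.432,.272,.06],63.85,3),([.432,.272,.016],63.85,3),([.432,.272,.016],63.85,2)])
```

```text
[0.43015736 0.26578286 0.1985797 ]
[-0.6, 24.3, 3.2, 0.0, -0.005, 0.0, -0.5, 24.3, 3.2, 0.001, -0.005, 0.0, 0.0, 30.0, 0.0, 0.0, 0.0, 0.0, 0.0, 30.0, 0.0, 0.0, 0.0, 0.0, 0.0, 30.0, 0.0, 0.0, 0.0, 0.0]
[0.0, 14.7, 0.0, 0.0, 0.0, 0.0, 0.0, 14.6, 0.0, 0.0, 0.0, 0.0, 0.0, 14.7, 0.0, 0.0, 0.0, 0.0, 0.0, 0.0, 0.0, 0.0, 0.0, 0.0, 0.0, 0.0, 0.0, 0.0, 0.0, 0.0]
end [0.432 0.272 0.016] tilt [-0.e+00  1.e-04 -1.e+00] ang 63.83 maxshift [6.0e-01 3.0e+01 3.2e+00 1.0e-03 5.0e-03 0.0e+00]
```

{"op": "move_arm", "data": {
  "targets": [-0.5,24,3,0,-0.005,0,-0.5,24,3,0,-0.005,0,0,25,0,0,0,0,0,15,0,0,0,0,0,0,0,0,0,0]
}}

```text
time_s: 2.12
position: [0.4289, 0.2739, 0.1105]
tool_rot: [[0.899, -0.002, 0.437], [-0.437, -0.001, 0.899], [-0.002, -1.0, -0.002]]
ft_force: [-0.7, -0.0, -0.3]
grip_width: 0.0855
```

```bash
python3 w.py w3
python3 - <<'E'
from h import *
im=pickle.load(open('w3.pkl','rb'))
P=cloud(im);m=(abs(P[...,2]-.05)<.008)&(P[...,0]>.33)&(P[...,0]<.53)&(P[...,1]>.18)&(P[...,1]<.36)
px=im['pixels'].astype(int);m&=~(px[...,0]-px[...,1]>110)
n,l,st,c=cv2.connectedComponentsWithStats(cv2.morphologyEx(m.astype(np.uint8),cv2.MORPH_OPEN,np.ones((3,3))))
for i in range(1,n):
  if st[i,4]>1000:
    vu=np.argwhere(l==i);Q=at_z(im,vu[:,::-1],.05)[:,:2].astype(np.float32);print(st[i],cv2.minAreaRect(Q))
E
```

```text
2.125 [0.42894156 0.27392101 0.11054376] [ 0.43701532  0.89945243 -0.0017131 ] [-0.2 -1.5 -1.7 -0.   0.9 -0.1] [-0.7 -0.  -0.3] 0.08546195245956129
[  278   165    88   189 15341] ((0.43218645453453064, 0.2727087736129761), (0.04924977570772171, 0.12008407711982727), 63.910579681396484)
```

View pics/w3.png

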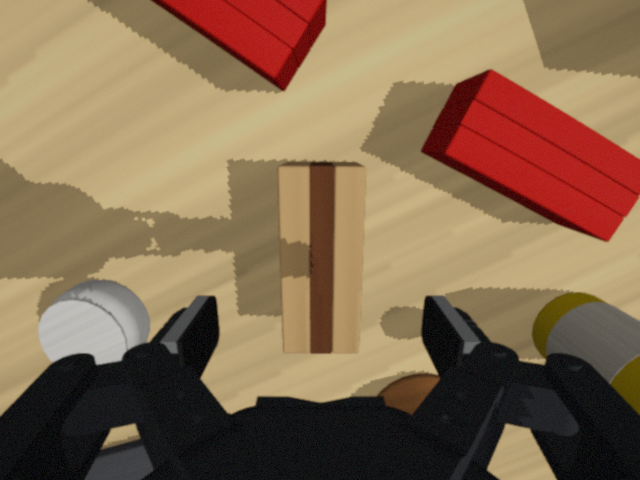

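Run:
```python
from plan import *
from rig import env
o=env.observe();print(o['position'])
plan(o['position'],o['tool_rot'],[([.432,.2725,.016],63.9,5)])
```

```text
[0.42947459 0.27403098 0.11138226]
[0.6, 19.1, 0.0, 0.0, 0.001, 0.0, 0.6, 19.1, -0.1, 0.0, 0.001, 0.0, 0.6, 19.1, 0.0, 0.0, 0.0, 0.0, 0.6, 19.0, -0.1, 0.0, 0.001, 0.0, 0.6, 19.1, 0.0, 0.0, 0.0, -0.001]
end [0.432  0.2725 0.016 ] tilt [ 2.e-04 -6.e-04 -1.e+00] ang 63.91 maxshift [6.00e-01 1.91e+01 1.00e-01 0.00e+00 1.00e-03 1.00e-03]
```

{"op": "move_arm", "data": {
  "targets": [0.6,30,0,0,0,0,0.6,30,0,0,0,0,0.6,22,0,0,0,0,0.6,13,0,0,0,0,0.6,0,0,0,0,0]
}}

```text
time_s: 2.8
position: [0.4326, 0.2725, 0.0164]
tool_rot: [[0.899, -0.0, 0.437], [-0.437, -0.0, 0.899], [-0.0, -1.0, -0.0]]
ft_force: [1.2, -0.5, 0.3]
grip_width: 0.0854
```

{"op": "move_arm", "data": {
  "targets": [0,0,0,0,0,0,0,0,0,0,0,0,0,0,0,0,0,0,0,0,0,0,0,0,0,0,0,0,0,0],
  "hand": -1,
  "squeeze": 40
}}

```text
time_s: 3.42
position: [0.433, 0.2726, 0.0172]
tool_rot: [[0.899, 0.002, 0.437], [-0.437, 0.001, 0.899], [0.001, -1.0, 0.001]]
ft_force: [-0.9, 0.9, 6.3]
grip_width: 0.0498
```

Run:
```python
from plan import *
from rig import env
o=env.observe();print(o['position'])
plan(o['position'],o['tool_rot'],[([.436,.265,.12],64,3),([.56,.035,.24],84.75,7)])
```

```text
[0.432979  0.2726288 0.0172129]
[2.1, -34.3, -1.8, 0.0, 0.0, 0.0, 2.0, -34.2, -1.8, -0.001, 0.001, 0.001, 2.1, -34.3, -1.8, 0.0, 0.0, 0.0, 30.3, -17.1, -21.8, 0.0, -0.052, 0.0, 29.2, -17.1, -23.3, 0.0, -0.052, 0.0]
[27.9, -17.2, -24.8, 0.0, -0.052, 0.0, 26.6, -17.1, -26.2, 0.0, -0.052, 0.0, 25.2, -17.2, -27.6, 0.0, -0.051, 0.0, 23.7, -17.1, -28.8, 0.0, -0.052, 0.0, 22.2, -17.2, -30.0, 0.0, -0.051, 0.0]
end [0.56  0.035 0.24 ] tilt [ 3.e-04  1.e-04 -1.e+00] ang 84.74 maxshift [3.03e+01 3.43e+01 3.00e+01 1.00e-03 5.20e-02 1.00e-03]
```

{"op": "move_arm", "data": {
  "targets": [2,-20,-2,0,0,0,2,-38,-2,0,0,0,2,-40,-2,0,0,0,30,-20,-22,0,-0.052,0,29,-17,-23.5,0,-0.052,0]
}}

```text
time_s: 4.05
position: [0.4704, 0.1979, 0.1525]
tool_rot: [[0.941, 0.001, 0.339], [-0.339, 0.0, 0.941], [0.001, -1.0, 0.0]]
ft_force: [0.7, 0.1, -1.6]
grip_width: 0.0499
```

{"op": "move_arm", "data": {
  "targets": [28,-17,-25,0,-0.052,0,26.5,-17,-26,0,-0.052,0,25,-17,-27.5,0,-0.051,0,24,-17,-29,0,-0.052,0,22,-17,-30,0,-0.051,0]
}}

```text
time_s: 4.68
position: [0.559, 0.0331, 0.2369]
tool_rot: [[0.996, -0.0, 0.089], [-0.089, 0.0, 0.996], [-0.0, -1.0, 0.0]]
ft_force: [0.9, 1.0, -1.5]
grip_width: 0.0493
```

{"op": "move_arm", "data": {
  "targets": [0,0,0,0,0,0,0,0,0,0,0,0,0,0,0,0,0,0,0,0,0,0,0,0,0,0,0,0,0,0]
}}

```text
time_s: 5.3
position: [0.5586, 0.0346, 0.2362]
tool_rot: [[0.996, -0.0, 0.09], [-0.09, 0.0, 0.996], [-0.0, -1.0, 0.0]]
ft_force: [-1.2, -0.7, -1.7]
grip_width: 0.0498
```

```bash
python3 w.py w4
```

```text
5.3 [0.55863528 0.03463017 0.2362296 ] [9.01314300e-02 9.95929880e-01 1.57513772e-05] [-0.2 -0.  -0.2 -0.   0.   0. ] [-1.2 -0.7 -1.7] 0.04979767976803918
```

View pics/w4.png

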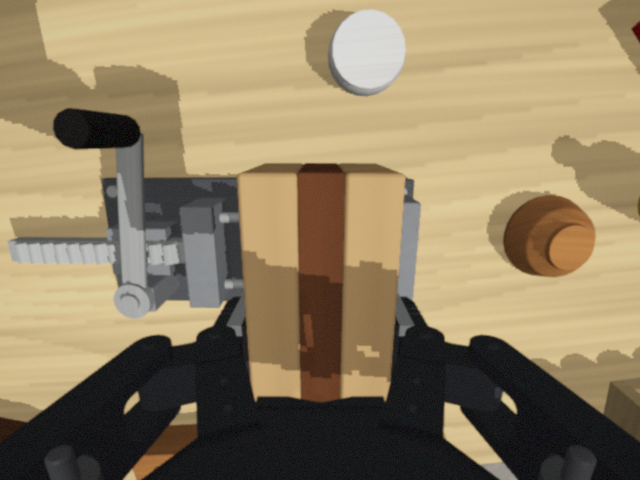

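The wrist view shows the lever pivot at about (132,299), the jaw block's top edge at about (183–222, 200), and bed corners near (103,178) and (413,180). I'll enlarge it.

Run:
```python
from h import *
im=pickle.load(open('w4.pkl','rb'))
crop(im,40,100,240,320,'pics/w4a.png',3)
crop(im,380,160,440,310,'pics/w4b.png',4)
```

```text
(no output)
```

View pics/w4a.png

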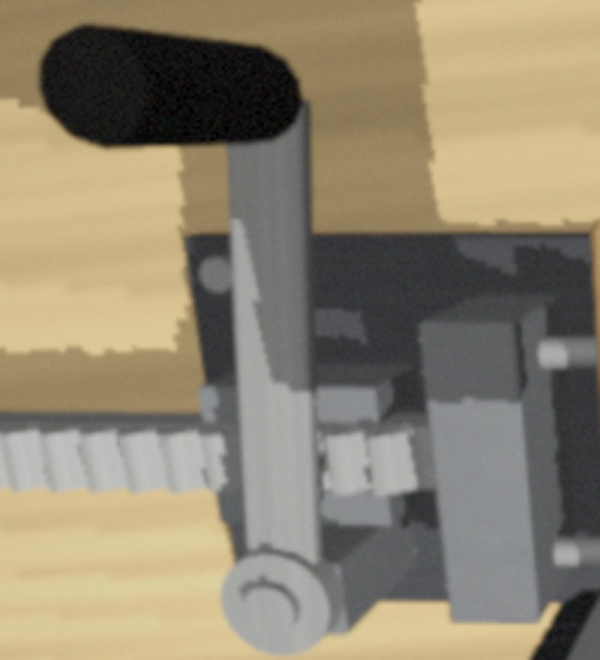

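View pics/w4b.png

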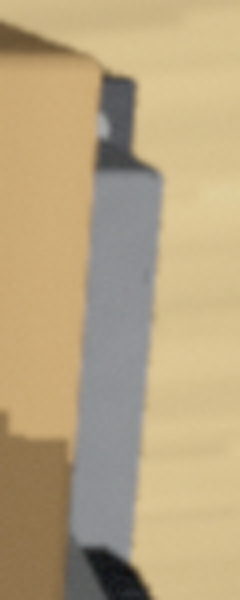

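Run:
```python
from h import *
im=pickle.load(open('w4.pkl','rb'))
def uv(c,x0,y0,k): return (np.array(c)+.5)/k-.5+[x0,y0]
a=lambda *c:uv(c,40,100,3)
b=lambda *c:uv(c,380,160,4)
C=at_z(im,np.r_[a((187,236)),b((136,78))],.012)[:,:2]
v=C[1]-C[0];print(C,'len',np.linalg.norm(v)*1e3,'should 330; ang',np.arctan2(v[1],v[0])-np.pi/2)
J=at_z(im,a((420,325),(520,322),(455,622),(540,620)),.068)[:,:2];w=J[2]-J[0];print('jaw',J,np.linalg.norm(w),np.arctan2(w[1],w[0]),np.arctan2(*(J[3]-J[1])[::-1]))
pv=at_z(im,a((270,600)),.090)[0,:2];print('pivot',pv)
g=at_z(im,a((97,86)),.152)[0,:2];print('grip',g)
P=cloud(im)
for c in a((270,620),(490,500),(120,85),(300,260)): print(P[int(c[1]),int(c[0])])
print('stop',P[240,409],P[205,409])
for ang in (-.088,-.1,-.107):
    R=np.array([[np.cos(ang),-np.sin(ang)],[np.sin(ang),np.cos(ang)]])
    print(ang,'orig from corners',[(C[i]-R@m).round(4) for i,m in enumerate(np.array([[-.07,-.155],[-.07,.175]]))],'from pivot',pv-R@[.034,-.095])
    o=np.array([C[i]-R@m for i,m in enumerate(np.array([[-.07,-.155],[-.07,.175]]))]).mean(0)
    print('jaw in press',((J-o)@R).round(4).tolist(),'grip',(g-o)@R)
```

```text
[[ 0.50408276 -0.19136629]
 [ 0.53526462  0.13352332]] len 326.38255507002015 should 330; ang -0.09568369112682507
jaw [[ 0.5349354  -0.09016032]
 [ 0.53685604 -0.05986854]
 [ 0.63244148 -0.09857045]
 [ 0.63402237 -0.07057518]] 0.09786811065394471 -0.0860394002935302 -0.10974599145470489
pivot [ 0.61034106 -0.14395399]
grip [ 0.46609174 -0.11284743]
[ 0.61541307 -0.14454825  0.09247641]
[ 0.59118842 -0.07884289  0.06864565]
[ 0.46647584 -0.10789237  0.15247351]
[ 0.51088238 -0.11516129  0.08243771]
stop [0.58360432 0.11408124 0.06681005] [0.55093029 0.11466096 0.06713843]
-0.088 orig from corners [array([ 0.5874, -0.0431]), array([ 0.5896, -0.047 ])] from pivot [ 0.58482184 -0.04633346]
jaw in press [[-0.0494, -0.0497], [-0.0502, -0.0193], [0.0485, -0.0495], [0.0476, -0.0214]] grip [-0.11599866 -0.07831032]
-0.1 orig from corners [array([ 0.5892, -0.0441]), array([ 0.5874, -0.0476])] from pivot [ 0.58599509 -0.04603426]
jaw in press [[-0.0487, -0.0494], [-0.0498, -0.0191], [0.0492, -0.048], [0.0479, -0.02]] grip [-0.11493565 -0.07885593]
-0.107 orig from corners [array([ 0.5902, -0.0447]), array([ 0.5862, -0.048 ])] from pivot [ 0.58668112 -0.04586624]
jaw in press [[-0.0483, -0.0493], [-0.0496, -0.0189], [0.0496, -0.0472], [0.0481, -0.0192]] grip [-0.11431256 -0.0791683 ]
```

Run:
```python
from plan import *
from rig import env
o=env.observe();print(o['position'])
plan(o['position'],o['tool_rot'],[([.5957,.0326,.12],84.45,4),([.5957,.0326,.045],84.45,3),([.5957,.0326,.0300],84.45,2),([.5957,.0326,.0300],84.45,1)])
```

```text
[0.55867756 0.03452726 0.23627348]
[9.3, 29.1, 0.4, 0.0, 0.002, 0.0, 9.3, 29.1, 0.4, 0.0, 0.001, 0.0, 9.2, 29.0, 0.3, 0.0, 0.002, 0.0, 9.3, 29.1, 0.4, 0.0, 0.001, 0.0, 0.0, 25.0, 0.0, 0.0, 0.0, 0.0]
[0.0, 25.0, 0.0, 0.0, 0.0, 0.0, 0.0, 25.0, 0.0, 0.0, 0.0, 0.0, 0.0, 7.5, 0.0, 0.0, 0.0, 0.0, 0.0, 7.5, 0.0, 0.0, 0.0, 0.0, 0.0, 0.0, 0.0, 0.0, 0.0, 0.0]
end [0.5957 0.0326 0.03  ] tilt [-2.e-04 -0.e+00 -1.e+00] ang 84.48 maxshift [9.30e+00 2.91e+01 4.00e-01 0.00e+00 2.00e-03 0.00e+00]
```

{"op": "move_arm", "data": {
  "targets": [9.3,29,0.4,0,0.002,0,9.3,29,0.4,0,0.002,0,9.2,29,0.4,0,0.002,0,9.3,29,0.4,0,0,0,0,25,0,0,0,0]
}}

```text
time_s: 5.98
position: [0.5962, 0.0324, 0.0941]
tool_rot: [[0.995, -0.0, 0.097], [-0.097, 0.0, 0.995], [-0.0, -1.0, 0.0]]
ft_force: [-0.5, -0.4, -1.7]
grip_width: 0.0496
```

{"op": "move_arm", "data": {
  "targets": [0,25,0,0,0,0,0,16,0,0,0,0,0,6,0,0,0,0,0,0,0,0,0,0,0,0,0,0,0,0]
}}

```text
time_s: 6.6
position: [0.5964, 0.0323, 0.0492]
tool_rot: [[0.995, 0.002, 0.097], [-0.097, -0.0, 0.995], [0.002, -1.0, -0.0]]
ft_force: [-0.3, -0.4, -1.4]
grip_width: 0.0499
```

```bash
python3 w.py s5 scene; python3 w.py w5 wrist;python3 - <<'E'
from h import *
im=pickle.load(open('s5.pkl','rb'))
crop(im,230,190,340,330,'pics/s5c.png',4)
E
```

```text
6.6 [0.5963566  0.03232141 0.04920471] [ 9.65910187e-02  9.95324154e-01 -5.96874913e-05] [ 0.  -0.1  0.1 -0.  -0.  -0.1] [-0.3 -0.4 -1.4] 0.049879374879908005
6.65 [0.5962991  0.03230313 0.04916984] [ 9.66401728e-02  9.95319381e-01 -8.60265382e-05] [-0.   0.1  0.2  0.  -0.1  0. ] [-0.  -0.9 -1.2] 0.049589744182683894
```

View pics/s5c.png

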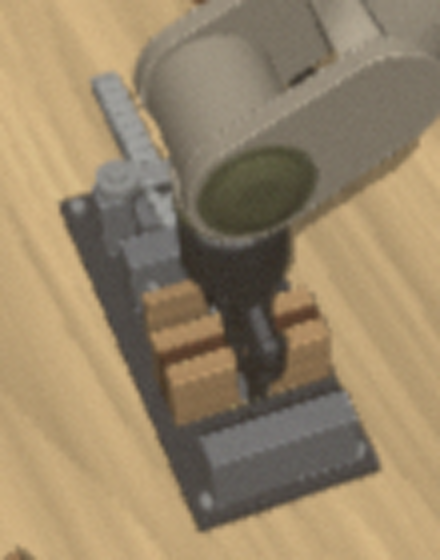

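View pics/w5.png

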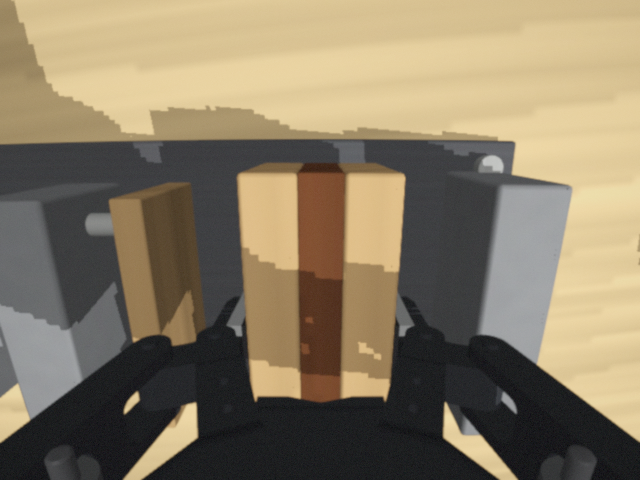

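Run:
```python
from h import *
im=pickle.load(open('w5.pkl','rb'))
crop(im,80,130,300,350,'pics/w5a.png',3)
crop(im,390,130,590,350,'pics/w5b.png',3)
```

```text
(no output)
```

View pics/w5a.png

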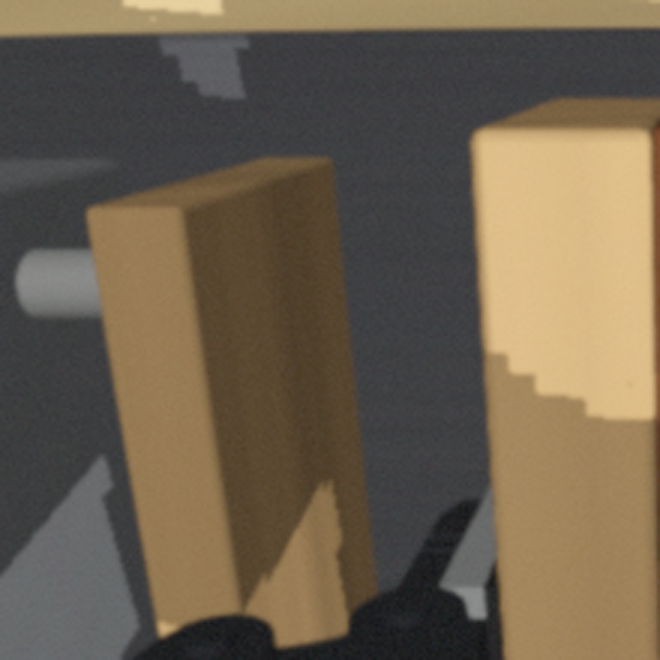

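View pics/w5b.png

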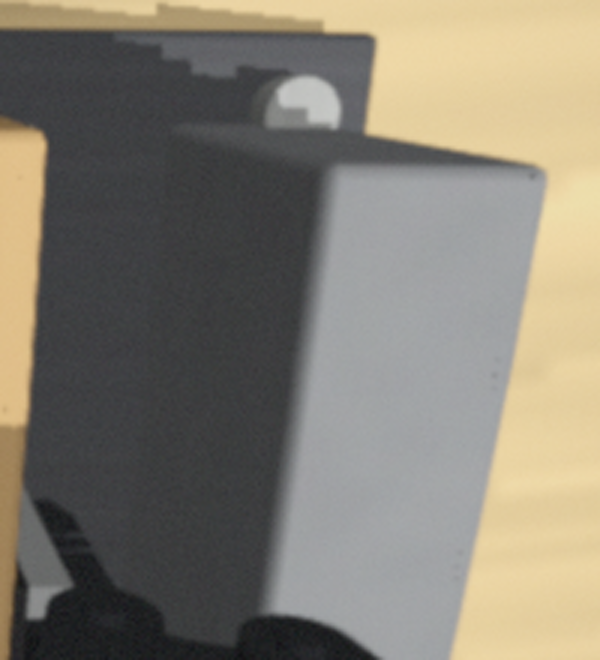

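Run:
```python
from h import *
im=pickle.load(open('w5.pkl','rb'))
def uv(c,x0,y0,k): return (np.array(c)+.5)/k-.5+[x0,y0]
a=lambda *c:uv(c,80,130,3)
b=lambda *c:uv(c,390,130,3)
ang=-.097;R=np.array([[np.cos(ang),-np.sin(ang)],[np.sin(ang),np.cos(ang)]]);o=np.array([.588,-.046])
L=lambda X:((X[:,:2]-o)@R).round(4)
F=at_z(im,a((187,208),(243,605)),.066);S=at_z(im,b((327,165),(265,610)),.066);C=at_z(im,b((376,38)),.012)
B=at_z(im,np.r_[a((472,132)),b((46,132))],.0825)
for n,X in dict(F=F,S=S,C=C,B=B).items(): print(n,L(X).tolist())
for X in (F,S): v=X[1]-X[0];print(np.arctan2(v[1],v[0]))
print('tcp',L(np.array([im['obs']['position']])), 'Bmid',B.mean(0))
P=cloud(im);print(P[250,int(a((140,300))[0,0])], P[240,310])
```

```text
F [[-0.0495, 0.0162], [0.0025, 0.0161]]
S [[-0.0546, 0.1399], [0.0031, 0.1402]]
C [[-0.0689, 0.1736]]
B [[-0.0595, 0.0542], [-0.0595, 0.1031]]
-0.10060025811268797
-0.09212559772531514
tcp [[0.0007 0.0787]] Bmid [0.53637153 0.03802699 0.0825    ]
[ 0.5581574  -0.03573675  0.06556439] [0.55612107 0.03275011 0.08224883]
```

{"op": "move_arm", "data": {
  "targets": [0,8,0,0,0,0,0,7,0,0,0,0,-0.7,4.5,-0.7,0,0,0,0,0,0,0,0,0,0,0,0,0,0,0]
}}

```text
time_s: 7.32
position: [0.5951, 0.0319, 0.0292]
tool_rot: [[0.995, 0.0, 0.097], [-0.097, 0.0, 0.995], [0.0, -1.0, 0.0]]
ft_force: [-2.8, 1.6, 5.0]
grip_width: 0.0495
```

{"op": "move_arm", "data": {
  "targets": [0,0,0,0,0,0,0,0,0,0,0,0,0,0,0,0,0,0,0,0,0,0,0,0,0,0,0,0,0,0],
  "hand": 0.5
}}

```text
time_s: 7.95
position: [0.5951, 0.0317, 0.0288]
tool_rot: [[0.995, -0.0, 0.097], [-0.097, -0.0, 0.995], [-0.0, -1.0, -0.0]]
ft_force: [0.8, -0.1, -0.2]
grip_width: 0.0642
```

```bash
cat > pr.py <<'E'
import numpy as np
ang=-.097;R=np.array([[np.cos(ang),-np.sin(ang)],[np.sin(ang),np.cos(ang)]]);o=np.array([.588,-.046])
def W(x,y): return o+R@np.array([x,y])
def grip(th): return W(.034-.15*np.cos(th),-.095+.15*np.sin(th))
E
python3 - <<'E'
from plan import *;from pr import *
from rig import env
ob=env.observe();print(ob['position'])
g=grip(.11);print(g,grip(-.31),grip(.31))
p=ob['position']
plan(ob['position'],ob['tool_rot'],[([p[0],p[1],.14],84.45,3),([*(.6*p[:2]+.4*g),.21],84.45,2),([*g,.22],84.45,5)])
E
```

```text
[0.59512988 0.03170333 0.0287912 ]
[ 0.46584183 -0.11301752] [ 0.46602945 -0.17555521] [ 0.47489274 -0.08446783]
[0.0, -37.1, 0.0, 0.0, 0.0, 0.0, 0.0, -37.1, 0.0, 0.0, 0.0, 0.0, 0.0, -37.0, 0.0, 0.0, 0.0, 0.0, -22.9, -35.0, -31.3, 0.0, 0.0, 0.0, -23.0, -35.0, -31.3, 0.0, 0.0, 0.0]
[-13.8, -2.0, -18.8, 0.0, 0.0, 0.0, -13.8, -2.0, -18.8, 0.0, 0.0, 0.0, -13.7, -2.0, -18.8, 0.0, 0.0, 0.0, -13.8, -2.0, -18.8, 0.0, 0.0, 0.0, -13.7, -2.0, -18.7, 0.0, 0.0, 0.0]
end [ 0.4658 -0.113   0.22  ] tilt [-0. -0. -1.] ang 84.46 maxshift [23.  37.1 31.3  0.   0.   0. ]
```

{"op": "move_arm", "data": {
  "targets": [0,-20,0,0,0,0,0,-45,0,0,0,0,0,-46,0,0,0,0,-23,-35,-31,0,0,0,-23,-35,-31,0,0,0]
}}

```text
time_s: 8.57
position: [0.5426, -0.026, 0.211]
tool_rot: [[0.995, 0.0, 0.096], [-0.096, -0.0, 0.995], [0.0, -1.0, -0.0]]
ft_force: [0.8, -0.6, -0.0]
grip_width: 0.0641
```

{"op": "move_arm", "data": {
  "targets": [-18,-5,-24,0,0,0,-18,-5,-24,0,0,0,-17,0,-23,0,0,0,-16,0,-23,0,0,0,0,0,0,0,0,0]
}}

```text
time_s: 9.2
position: [0.4649, -0.1133, 0.22]
tool_rot: [[0.995, 0.0, 0.099], [-0.099, -0.0, 0.995], [0.0, -1.0, -0.0]]
ft_force: [0.1, -0.0, 1.0]
grip_width: 0.0636
```

```bash
python3 w.py w6; python3 w.py t6 top; python3 w.py s6 scene
python3 - <<'E'
from h import *
crop(pickle.load(open('t6.pkl','rb')),255,160,415,245,'pics/t6c.png',5)
crop(pickle.load(open('s6.pkl','rb')),230,190,340,330,'pics/s6c.png',4)
E
```

```text
9.2 [ 0.46490316 -0.11327303  0.22001273] [ 9.88897283e-02  9.95098391e-01 -1.20783258e-04] [ 2.1  1.  -1.3  0.5  0.1  1.4] [ 0.1 -0.   1. ] 0.06363186739203695
9.25 [ 0.4655112  -0.11265886  0.2200115 ] [9.80364722e-02 9.95182819e-01 7.75443876e-05] [ 1.5  0.6 -0.6  0.2 -0.1  0.3] [ 0.1 -0.2 -0.5] 0.06373088494894852
9.3 [ 0.46581844 -0.11226985  0.21993987] [9.70537099e-02 9.95279141e-01 9.63589409e-05] [ 0.9  0.4 -0.3  0.  -0.   0. ] [ 1.2 -0.5 -1. ] 0.06432671279636487
```

View pics/w6.png

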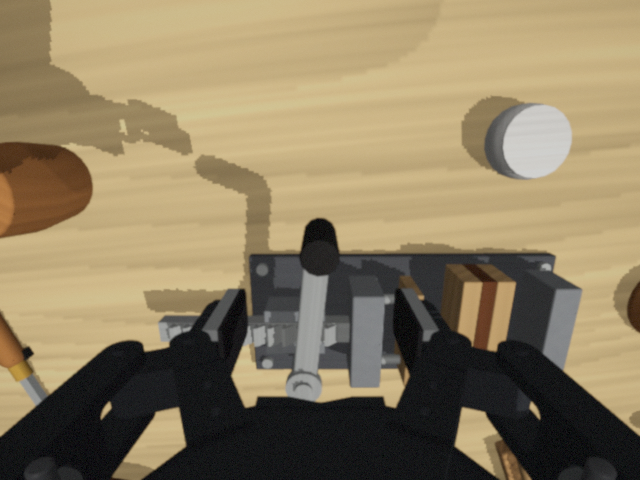

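View pics/t6c.png

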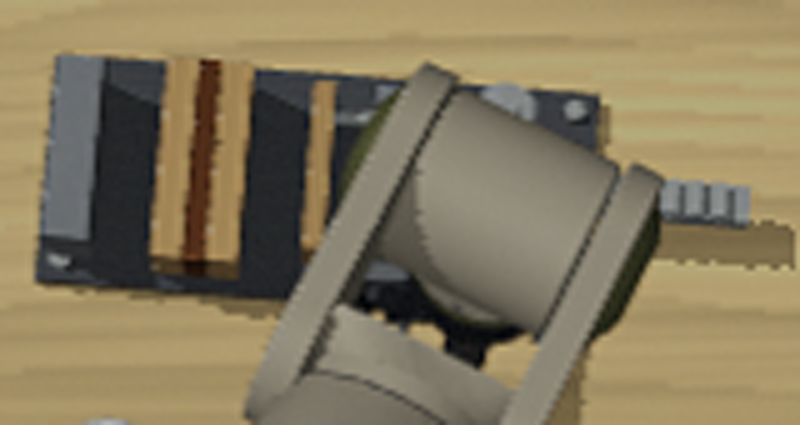

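View pics/s6c.png

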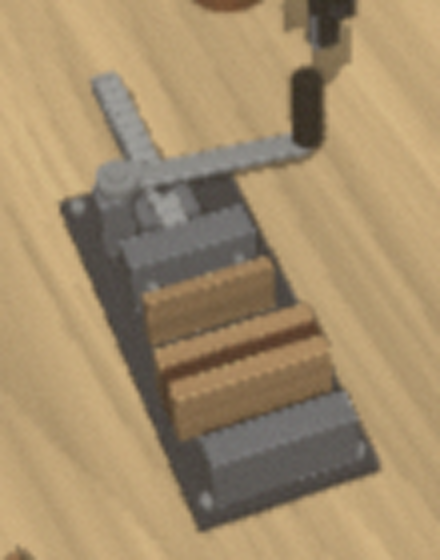

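The blank stands crosswise and centred, and the lever grip's top is at (319,258) in the wrist view.

Run:
```python
from h import *;from plan import *;from pr import *
im=pickle.load(open('w6.pkl','rb'))
g=at_z(im,[(319.5,258)],.152)[0];gb=at_z(im,[(319,399-14)],.088)
print(g,grip(.11), (g[:2]-o)@R)
from rig import env
ob=env.observe();print(ob['position'])
plan(ob['position'],ob['tool_rot'],[([*g[:2],.15],84.45,2),([*g[:2],.110],84.45,2),([*g[:2],.110],84.45,1)])
```

```text
[ 0.46532726 -0.11404288  0.152     ] [ 0.46584183 -0.11301752] [-0.11550626 -0.07960363]
[ 0.4659636  -0.11202572  0.21986602]
[-0.2, 34.9, -1.0, 0.0, 0.0, 0.0, -0.3, 35.0, -1.1, 0.0, 0.0, 0.0, 0.0, 20.0, 0.0, 0.0, 0.0, 0.0, 0.0, 20.0, 0.0, 0.0, 0.0, 0.0, 0.0, 0.0, 0.0, 0.0, 0.0, 0.0]
end [ 0.4653 -0.1141  0.11  ] tilt [ 3.e-04  1.e-04 -1.e+00] ang 84.47 maxshift [ 0.3 35.   1.1  0.   0.   0. ]
```

{"op": "move_arm", "data": {
  "targets": [-0.2,35,-1,0,0,0,-0.2,35,-0.8,0,0,0,0,25,0,0,0,0,0,15,0,0,0,0,0,0,0,0,0,0]
}}

```text
time_s: 9.98
position: [0.4651, -0.1134, 0.109]
tool_rot: [[0.995, -0.002, 0.096], [-0.096, 0.001, 0.995], [-0.002, -1.0, 0.001]]
ft_force: [0.3, -0.9, 1.0]
grip_width: 0.064
```

{"op": "move_arm", "data": {
  "targets": [0,0,0,0,0,0,0,0,0,0,0,0,0,0,0,0,0,0,0,0,0,0,0,0,0,0,0,0,0,0],
  "hand": -1,
  "squeeze": 30
}}

```text
time_s: 10.6
position: [0.4654, -0.1142, 0.1106]
tool_rot: [[0.995, 0.001, 0.097], [-0.097, -0.0, 0.995], [0.001, -1.0, -0.0]]
ft_force: [-1.1, 1.8, 6.1]
grip_width: 0.0253
```

{"op": "move_arm", "data": {
  "targets": [-0.8,0,-15.4,0,0,0,0.8,0,-15.3,0,0,0,2.4,0,-15.2,0,0,0,3.9,0,-14.9,0,0,0,0,0,0,0,0,0]
}}

```text
time_s: 11.22
position: [0.4648, -0.1753, 0.1101]
tool_rot: [[0.995, -0.001, 0.097], [-0.097, 0.001, 0.995], [-0.002, -1.0, 0.001]]
ft_force: [-3.4, 1.6, 5.6]
grip_width: 0.0256
```

```bash
cat > st.py <<'E'
from pr import *
from rig import env
ob=env.observe();p=(ob['position'][:2]-o)@R-[.034,-.095]
print(ob['time_s'],'theta',np.arctan2(p[1],-p[0]),'r',np.hypot(*p),'rel',p,ob['position'],'f_press',R.T@ob['ft_force'][:2],ob['ft_force'][2],ob['grip_width'])
E
python3 st.py
```

```text
11.225 theta -0.3067873868992625 r 0.15120217897600086 rel [-0.14414235 -0.04566269] [ 0.46475251 -0.1753344   0.1101169 ] f_press [-3.54823938  1.24169536] 5.601175243638613 0.02563721599237329
```

{"op": "move_arm", "data": {
  "targets": [0.9,0,-2.9,0,0,0,0,0,0,0,0,0,0,0,0,0,0,0,0,0,0,0,0,0,0,0,0,0,0,0]
}}

```text
time_s: 11.85
position: [0.4647, -0.1754, 0.1101]
tool_rot: [[0.995, -0.003, 0.096], [-0.096, 0.005, 0.995], [-0.003, -1.0, 0.005]]
ft_force: [-5.8, 16.8, 11.4]
grip_width: 0.0252
```

```bash
python3 st.py
```

```text
11.85 theta -0.3074779016150571 r 0.15126048167250083 rel [-0.14416635 -0.04577986] [ 0.46471727 -0.17544869  0.11005585] f_press [-7.39064067 16.11953054] 11.447191509453772 0.02522716268779867
```

{"op": "move_arm", "data": {
  "targets": [-6.2,0,25.5,0,0,0,-1.8,0,23.2,0,0,0,1.8,0,23.2,0,0,0,5.3,0,22.6,0,0,0,0.3,0,1,0,0,0]
}}

```text
time_s: 12.48
position: [0.4731, -0.0841, 0.1097]
tool_rot: [[0.995, -0.005, 0.096], [-0.096, -0.003, 0.995], [-0.004, -1.0, -0.004]]
ft_force: [-13.9, -13.8, 4.3]
grip_width: 0.0252
```

```bash
python3 st.py; python3 w.py w7;python3 w.py s7 scene
python3 - <<'E'
from h import *
crop(pickle.load(open('s7.pkl','rb')),230,190,340,330,'pics/s7c.png',4)
E
```

```text
12.475 theta 0.3074765986304566 r 0.15181855100632705 rel [-0.14469831  0.04594857] [ 0.47307153 -0.08409994  0.10973291] f_press [-12.45437046 -15.11224366] 4.3442937264445485 0.02523293333661152
12.475 [ 0.47307153 -0.08409994  0.10973291] [ 0.09572801  0.9954006  -0.00371484] [-0.1  0.  -0.   0.4  0.4  0.2] [-13.9 -13.8   4.3] 0.02523293333661152
12.525 [ 0.47305527 -0.08415625  0.10975279] [ 0.09627822  0.99534988 -0.0030202 ] [-0.5 -0.1  0.2  1.2 -0.1 -0.5] [-10.3  -9.3   3.7] 0.025288927559000706
```

View pics/w7.png

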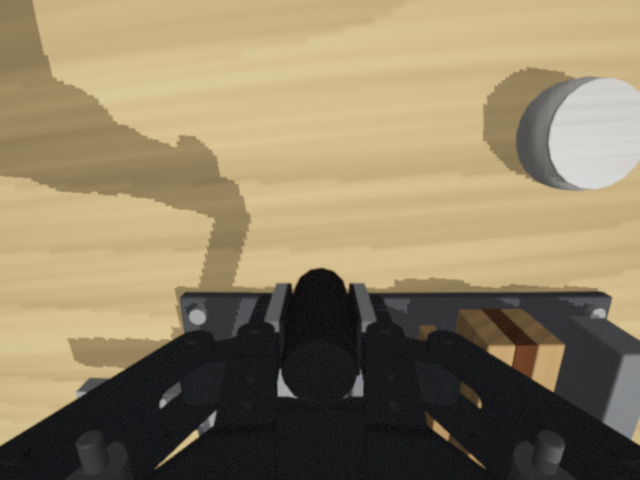

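View pics/s7c.png

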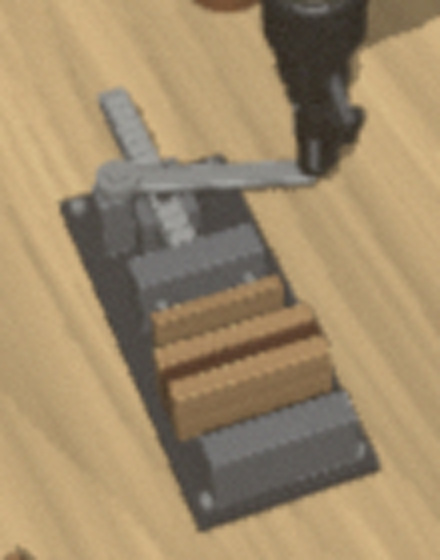

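{"op": "move_arm", "data": {
  "targets": [-7,0,-23.6,0,0,0,-1.8,0,-23.2,0,0,0,1.8,0,-23.2,0,0,0,5.3,0,-22.6,0,0,0,0.8,0,-2.5,0,0,0]
}}

```text
time_s: 13.2
position: [0.4626, -0.1752, 0.1094]
tool_rot: [[0.995, -0.005, 0.097], [-0.097, 0.007, 0.995], [-0.006, -1.0, 0.007]]
ft_force: [-6.1, 22.7, 11.0]
grip_width: 0.0253
```

```bash
python3 st.py; python3 w.py w8;python3 w.py s8 scene; python3 w.py t8 top
python3 - <<'E'
from h import *
crop(pickle.load(open('s8.pkl','rb')),240,230,330,330,'pics/s8c.png',6)
crop(pickle.load(open('t8.pkl','rb')),255,160,415,245,'pics/t8c.png',5)
E
```

```text
13.2 theta -0.30320435693411785 r 0.1532591858909836 rel [-0.14626821 -0.04576012] [ 0.46262721 -0.17522548  0.10943   ] f_press [-8.28948776 22.0422751 ] 11.001753227516835 0.025320182306112448
13.2 [ 0.46262721 -0.17522548  0.10943   ] [0.09725408 0.99523543 0.00693404] [-0.3  0.3 -0.5  0.4  1.  -0.9] [-6.1 22.7 11. ] 0.025320182306112448
13.25 [ 0.4626518  -0.17516962  0.10946745] [0.09672203 0.9952921  0.00620399] [ 0.6 -0.3  0.4 -1.4 -1.2  0.4] [-7.1 14.2  7.1] 0.025543705021899468
13.3 [ 0.46266124 -0.17517221  0.10944904] [0.09629574 0.99533836 0.00535566] [ 0.3 -0.1  0.2 -0.6 -0.5  0.2] [-7.3 13.2  7.3] 0.025318189363130364
```

View pics/w8.png

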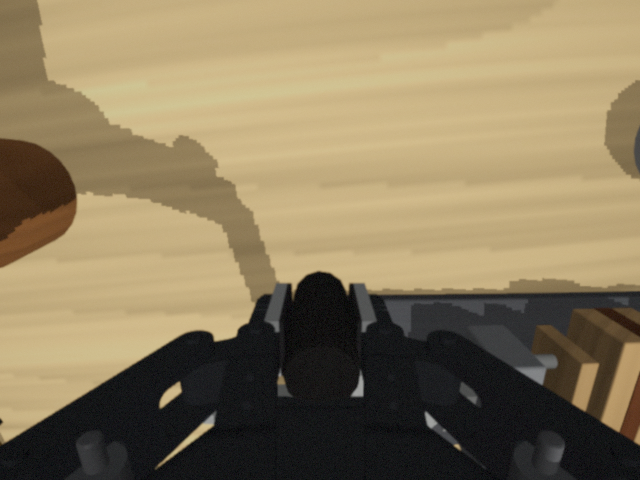

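View pics/s8c.png

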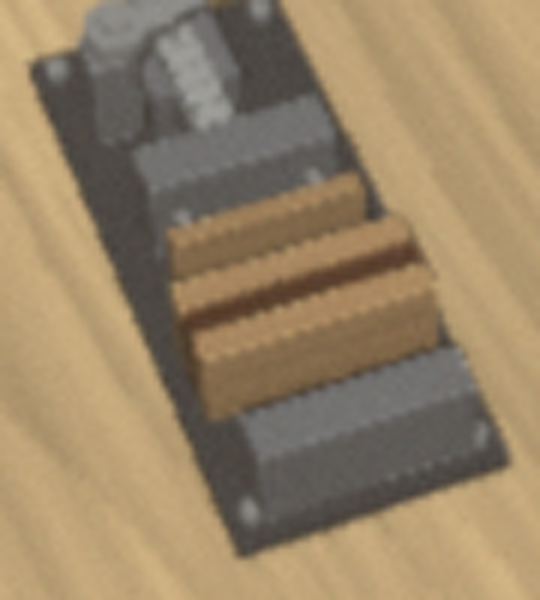

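View pics/t8c.png

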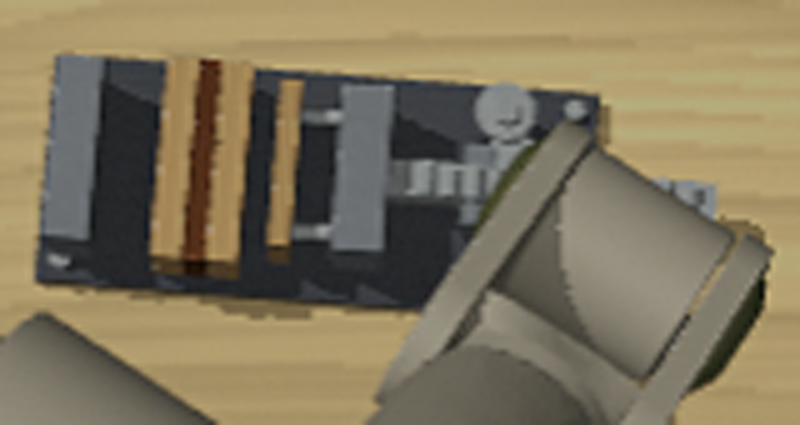

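```bash
cat > jaw.py <<'E'
# measure profile along press y in the top view: sample points at press (x, y, z) and print edges
import sys
from h import *; from pr import *
# top-cam press pose (from top image): calibrated separately
ot=np.array([.58682,-.04830]);at=-.097;Rt=np.array([[np.cos(at),-np.sin(at)],[np.sin(at),np.cos(at)]])
def prof(im,x,z,ys):
    X=np.array([[*(ot+Rt@np.array([x,y])),z] for y in ys]);uv=proj(im,X).astype(np.float32)
    return cv2.remap(im['pixels'],uv[:,0].reshape(1,-1),uv[:,1].reshape(1,-1),cv2.INTER_LINEAR)[0].astype(float)
ys=np.arange(-.06,.16,.0005)
for f in sys.argv[1:]:
    im=pickle.load(open(f+'.pkl','rb')) if f!='t0' else pickle.load(open('im0.pkl','rb'))['top']
    for z in (.067,):
        acc=np.mean([prof(im,x,z,ys) for x in np.arange(-.035,.036,.005) ],0)
        rb=acc[:,0]-acc[:,2]
        g=np.gradient(rb); lum=acc.sum(1); gl=np.gradient(lum)
        print(f,'woodness edges:',[(round(float(ys[i])*1e3,1),round(float(g[i]),1)) for i in range(2,len(ys)-2) if abs(g[i])>2.0 and abs(g[i])==max(abs(g[i-2:i+3]))])
        print('  lum edges:',[(round(float(ys[i])*1e3,1),round(float(gl[i]),1)) for i in range(2,len(ys)-2) if abs(gl[i])>6 and abs(gl[i])==max(abs(gl[i-2:i+3]))])
E
python3 jaw.py t0 t6 t8
```

```text
t0 woodness edges: [(4.0, 9.1), (18.0, -8.4)]
  lum edges: [(-49.0, 19.2), (-18.0, -20.1), (4.0, 24.5), (18.0, -18.3), (140.5, 28.1)]
t6 woodness edges: [(4.0, 9.4), (18.0, -8.8), (53.0, 9.5), (85.5, 3.0), (105.0, -9.0)]
  lum edges: [(-46.0, -6.9), (-11.5, -6.3), (-7.0, -6.8), (-4.5, -6.9), (-2.0, -6.6), (4.0, 25.4), (18.0, -26.7), (53.5, 34.3), (72.5, -22.7), (85.5, 30.4), (105.0, -27.5), (140.5, 29.4)]
t8 woodness edges: [(23.5, 9.5), (38.0, -8.8), (53.0, 9.6), (85.5, 3.4), (105.0, -9.0)]
  lum edges: [(-29.0, 19.1), (1.5, -19.2), (24.0, 28.0), (37.5, -27.0), (53.5, 34.7), (72.5, -23.3), (85.5, 30.3), (105.0, -27.9), (140.5, 29.3)]
```

{"op": "move_arm", "data": {
  "targets": [-6.2,0,25.5,0,0,0,-1.8,0,23.2,0,0,0,1.8,0,23.2,0,0,0,5.3,0,22.6,0,0,0,0.3,0,1,0,0,0]
}}

```text
time_s: 13.98
position: [0.4712, -0.0839, 0.1094]
tool_rot: [[0.995, -0.006, 0.096], [-0.096, -0.004, 0.995], [-0.005, -1.0, -0.004]]
ft_force: [-13.6, -17.4, 1.4]
grip_width: 0.0253
```

{"op": "move_arm", "data": {
  "targets": [-5.6,0,-23.6,0,0,0,-1.8,0,-23.2,0,0,0,1.8,0,-23.2,0,0,0,5.3,0,-22.6,0,0,0,0.8,0,-2.5,0,0,0]
}}

```text
time_s: 14.6
position: [0.4626, -0.1752, 0.1093]
tool_rot: [[0.995, -0.005, 0.097], [-0.097, 0.007, 0.995], [-0.006, -1.0, 0.006]]
ft_force: [-7.0, 20.0, 8.9]
grip_width: 0.0252
```

```bash
python3 st.py; python3 w.py t9 top; python3 jaw.py t9
```

```text
14.6 theta -0.3031413620908237 r 0.15331140546645974 rel [-0.14632093 -0.04576649] [ 0.46257412 -0.17522672  0.1092796 ] f_press [-8.95018009 19.26329538] 8.886953102821005 0.025163738167814358
14.6 [ 0.46257412 -0.17522672  0.1092796 ] [0.09723251 0.99524252 0.0061781 ] [-0.3  0.3 -0.5  0.5  1.1 -1. ] [-7.  20.   8.9] 0.025163738167814358
t9 woodness edges: [(37.5, 9.2), (50.0, -4.6), (53.5, 5.5), (54.0, 5.5), (85.5, 3.3), (105.0, -9.0)]
  lum edges: [(-15.5, 19.0), (15.5, -18.6), (38.0, 27.8), (50.0, -21.4), (54.0, 25.2), (72.5, -23.0), (85.5, 30.3), (105.0, -27.8), (140.5, 29.4)]
```

{"op": "move_arm", "data": {
  "targets": [-6.2,0,25.5,0,0,0,-1.8,0,23.2,0,0,0,1.8,0,23.2,0,0,0,5.3,0,22.6,0,0,0,0.3,0,1,0,0,0]
}}

```text
time_s: 15.28
position: [0.471, -0.0838, 0.1093]
tool_rot: [[0.995, -0.006, 0.096], [-0.096, -0.004, 0.995], [-0.006, -1.0, -0.005]]
ft_force: [-15.2, -20.2, 0.9]
grip_width: 0.0252
```

{"op": "move_arm", "data": {
  "targets": [-5.6,0,-24,0,0,0,-1.8,0,-23.2,0,0,0,1.8,0,-23.2,0,0,0,5.3,0,-22.6,0,0,0,0.8,0,-2.5,0,0,0]
}}

```text
time_s: 15.9
position: [0.4624, -0.1752, 0.1092]
tool_rot: [[0.995, -0.005, 0.097], [-0.097, 0.007, 0.995], [-0.006, -1.0, 0.006]]
ft_force: [-7.0, 20.5, 7.7]
grip_width: 0.0249
```

```bash
python3 st.py; python3 w.py t10 top; python3 jaw.py t10;python3 - <<'E'
from h import *
crop(pickle.load(open('t10.pkl','rb')),255,160,415,245,'pics/t10c.png',5)
E
```

```text
15.9 theta -0.3024886974639602 r 0.1534992006933135 rel [-0.14653004 -0.04572693] [ 0.46236983 -0.17516709  0.10917593] f_press [-8.9438105  19.72935122] 7.65307030854574 0.024904407305931724
15.9 [ 0.46236983 -0.17516709  0.10917593] [0.09719153 0.99524609 0.0062465 ] [-0.3  0.3 -0.5  0.5  1.  -1. ] [-7.  20.5  7.7] 0.024904407305931724
t10 woodness edges: [(51.5, 9.0), (82.0, -2.1), (96.0, 3.0), (115.5, -9.1)]
  lum edges: [(-1.5, 19.0), (29.5, -19.0), (52.0, 28.9), (83.0, -24.2), (96.0, 30.3), (115.0, -27.3), (140.5, 29.4)]
```

View pics/t10c.png

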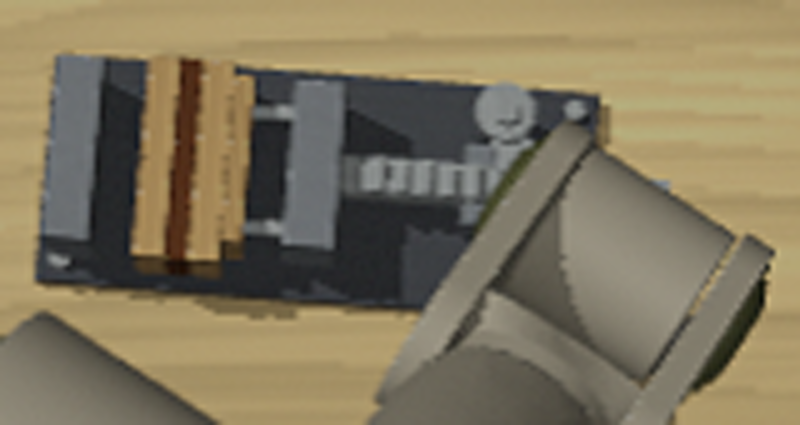

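{"op": "move_arm", "data": {
  "targets": [-6.2,0,25.5,0,0,0,-1.8,0,23.2,0,0,0,1.8,0,23.2,0,0,0,5.3,0,22.6,0,0,0,0.3,0,1,0,0,0]
}}

```text
time_s: 16.58
position: [0.4705, -0.0838, 0.1093]
tool_rot: [[0.995, -0.007, 0.096], [-0.096, -0.004, 0.995], [-0.007, -1.0, -0.005]]
ft_force: [-18.1, -19.9, 1.4]
grip_width: 0.0252
```

{"op": "move_arm", "data": {
  "targets": [-5.6,0,-23.6,0,0,0,-1.8,0,-23.2,0,0,0,1.8,0,-23.2,0,0,0,5.3,0,-22.6,0,0,0,0.8,0,-2.5,0,0,0]
}}

```text
time_s: 17.2
position: [0.4621, -0.1751, 0.1092]
tool_rot: [[0.995, -0.006, 0.097], [-0.097, 0.006, 0.995], [-0.007, -1.0, 0.005]]
ft_force: [-8.8, 18.8, 9.0]
grip_width: 0.0251
```

{"op": "move_arm", "data": {
  "targets": [-6.2,0,25.5,0,0,0,-1.8,0,23.2,0,0,0,1.8,0,23.2,0,0,0,5.3,0,22.6,0,0,0,0.3,0,1,0,0,0]
}}

```text
time_s: 17.82
position: [0.4705, -0.0838, 0.1093]
tool_rot: [[0.995, -0.007, 0.096], [-0.096, -0.005, 0.995], [-0.007, -1.0, -0.006]]
ft_force: [-17.5, -23.2, 0.4]
grip_width: 0.0249
```

{"op": "move_arm", "data": {
  "targets": [-5.6,0,-23.6,0,0,0,-1.8,0,-23.2,0,0,0,1.8,0,-23.2,0,0,0,5.3,0,-22.6,0,0,0,0.8,0,-2.5,0,0,0]
}}

```text
time_s: 18.45
position: [0.4623, -0.1752, 0.1091]
tool_rot: [[0.995, -0.005, 0.097], [-0.097, 0.005, 0.995], [-0.006, -1.0, 0.005]]
ft_force: [-6.4, 15.5, 6.0]
grip_width: 0.0251
```

```bash
python3 st.py; python3 w.py t11 top; python3 jaw.py t11;python3 - <<'E'
from h import *
crop(pickle.load(open('t11.pkl','rb')),255,160,415,245,'pics/t11c.png',5)
E
```

```text
18.45 theta -0.3024209743665333 r 0.15353540963761264 rel [-0.1465677  -0.04572779] [ 0.46233226 -0.1751643   0.10910989] f_press [-7.89911586 14.78572208] 6.000018510341076 0.025120943371040594
18.45 [ 0.46233226 -0.1751643   0.10910989] [0.09677866 0.99529496 0.00467233] [-0.4  0.3 -0.4  0.5  1.  -1. ] [-6.4 15.5  6. ] 0.025120943371040594
t11 woodness edges: [(78.0, 8.6), (122.0, 3.2), (140.5, -9.7)]
  lum edges: [(26.5, 21.6), (57.5, -20.4), (78.5, 28.3), (109.5, -23.9), (122.0, 30.2), (138.0, -16.6), (144.0, 7.3)]
```

View pics/t11c.png

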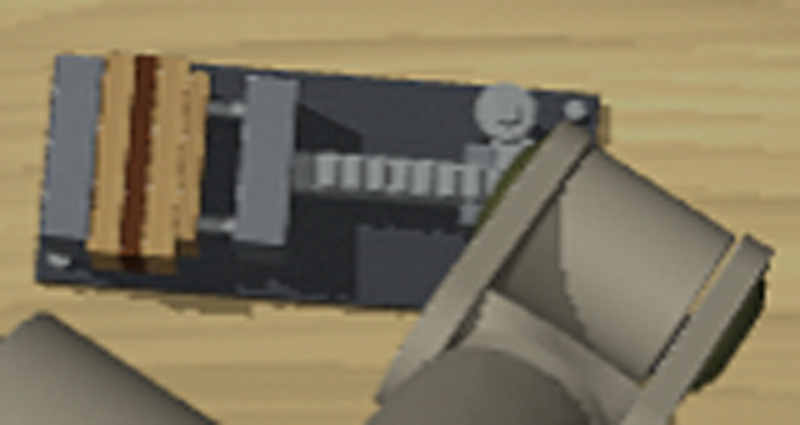

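{"op": "move_arm", "data": {
  "targets": [-6.2,0,25.5,0,0,0,-1.8,0,23.2,0,0,0,1.8,0,23.2,0,0,0,1,0,5,0,0,0,0,0,0,0,0,0]
}}

```text
time_s: 19.12
position: [0.4639, -0.0997, 0.1091]
tool_rot: [[0.995, -0.007, 0.096], [-0.096, -0.001, 0.995], [-0.007, -1.0, -0.001]]
ft_force: [-13.1, -6.9, 1.3]
grip_width: 0.0249
```

```bash
python3 st.py; python3 w.py t12 top; python3 jaw.py t12;python3 - <<'E'
from h import *
crop(pickle.load(open('t12.pkl','rb')),255,160,415,245,'pics/t12c.png',5)
E
```

```text
19.125 theta 0.1914545011657157 r 0.15515208010083298 rel [-0.15231722  0.02952343] [ 0.4638977  -0.09971     0.10913734] f_press [-12.34517128  -8.15184804] 1.2559819066365217 0.02494668514006987
19.125 [ 0.4638977  -0.09971     0.10913734] [ 0.09614745  0.99536636 -0.00121455] [-0.4 -0.1 -0.1  0.3  0.1 -0.3] [-13.1  -6.9   1.3] 0.02494668514006987
t12 woodness edges: [(78.0, 8.5), (109.0, -2.0), (122.5, 3.2), (140.5, -9.7)]
  lum edges: [(36.0, 17.8), (67.0, -21.2), (78.5, 28.2), (109.5, -23.3), (122.0, 30.1), (138.0, -16.4), (144.0, 7.3)]
```

View pics/t12c.png

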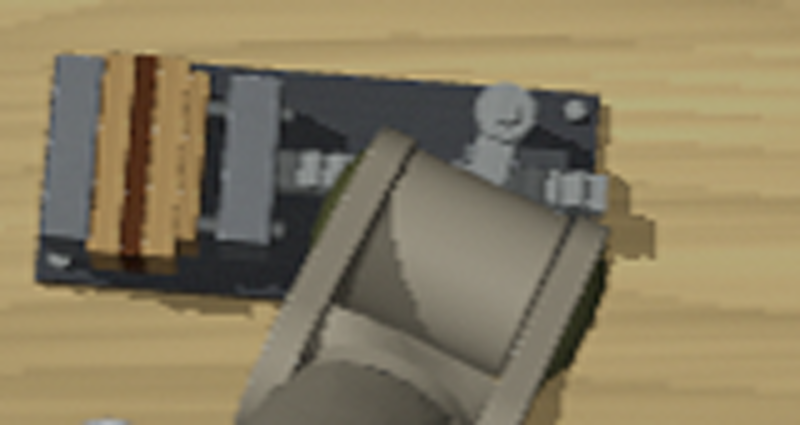

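{"op": "move_arm", "data": {
  "targets": [-1,0,-5,0,0,0,-1.8,0,-23.2,0,0,0,1.8,0,-23.2,0,0,0,5.3,0,-22.6,0,0,0,0.8,0,-2.5,0,0,0]
}}

```text
time_s: 19.8
position: [0.4626, -0.1752, 0.1091]
tool_rot: [[0.995, -0.004, 0.098], [-0.098, 0.004, 0.995], [-0.005, -1.0, 0.004]]
ft_force: [-5.6, 12.6, 4.4]
grip_width: 0.0251
```

```bash
python3 st.py; python3 w.py t13 top; python3 jaw.py t13; python3 w.py s13 scene
python3 - <<'E'
from h import *
crop(pickle.load(open('t13.pkl','rb')),255,160,415,245,'pics/t13c.png',5)
crop(pickle.load(open('s13.pkl','rb')),230,190,340,330,'pics/s13c.png',4)
E
```

```text
19.8 theta -0.3027116096903313 r 0.15329357339653227 rel [-0.14632357 -0.04569829] [ 0.4625781  -0.17515858  0.10909166] f_press [-6.79147631 11.98847423] 4.405437893901256 0.025134969028924547
19.8 [ 0.4625781  -0.17515858  0.10909166] [0.09797296 0.99518101 0.00400614] [-0.3  0.2 -0.5  0.8  1.2 -0.9] [-5.6 12.6  4.4] 0.025134969028924547
t13 woodness edges: [(78.0, 8.6), (108.5, -2.1), (122.5, 3.3), (140.5, -9.7)]
  lum edges: [(36.0, 17.9), (67.0, -21.1), (78.5, 28.1), (109.5, -23.8), (122.0, 30.0), (138.0, -16.5), (144.0, 7.6)]
19.85 [ 0.46258934 -0.17510317  0.10912109] [0.09761355 0.99521851 0.00342335] [ 0.5 -0.3  0.3 -1.2 -1.   0.5] [-6.   4.2 -1.1] 0.025193584852854146
```

View pics/t13c.png

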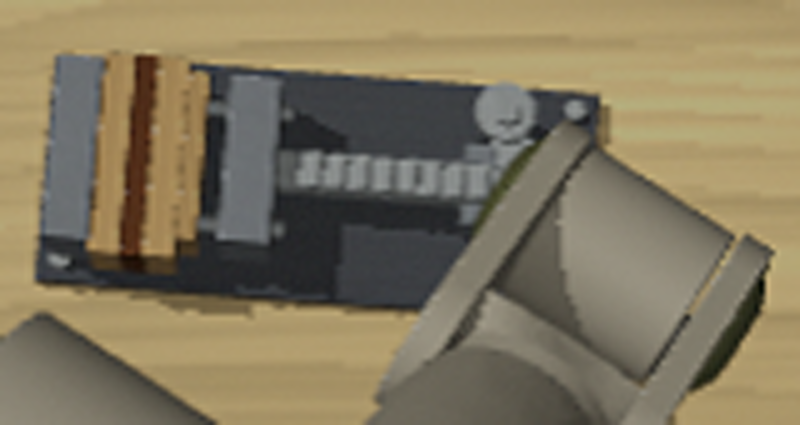

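View pics/s13c.png

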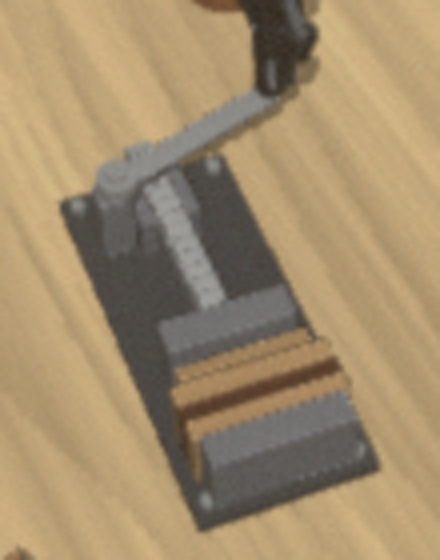

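{"op": "move_arm", "data": {
  "targets": [0.3,0,-1,0,0,0,0,0,0,0,0,0,0,0,0,0,0,0,0,0,0,0,0,0,0,0,0,0,0,0]
}}

```text
time_s: 20.52
position: [0.4626, -0.1751, 0.1091]
tool_rot: [[0.995, -0.005, 0.097], [-0.097, 0.004, 0.995], [-0.005, -1.0, 0.004]]
ft_force: [-6.7, 8.4, 1.9]
grip_width: 0.0252
```

{"op": "move_arm", "data": {
  "targets": [0,0,0,0,0,0,0,0,0,0,0,0,0,0,0,0,0,0,0,0,0,0,0,0,0,0,0,0,0,0],
  "hand": 0.5
}}

```text
time_s: 21.15
position: [0.4645, -0.1772, 0.1098]
tool_rot: [[0.995, 0.0, 0.097], [-0.097, -0.0, 0.995], [0.0, -1.0, -0.0]]
ft_force: [0.2, 0.3, 0.9]
grip_width: 0.064
```

{"op": "move_arm", "data": {
  "targets": [0,-15,0,0,0,0,0,-30,0,0,0,0,0,-45,0,0,0,0,0,-40,0,0,0,0,0,0,0,0,0,0]
}}

```text
time_s: 21.78
position: [0.4653, -0.1776, 0.2425]
tool_rot: [[0.995, 0.005, 0.097], [-0.097, -0.003, 0.995], [0.005, -1.0, -0.003]]
ft_force: [0.1, -0.5, -0.5]
grip_width: 0.0641
```

{"op": "move_arm", "data": {
  "targets": [-30,0,-10,0,0,0,-40,0,-10,0,0,0,-40,0,0,0,0,0,0,0,0,0,0,0,0,0,0,0,0,0]
}}

```text
time_s: 22.4
position: [0.3533, -0.1865, 0.2395]
tool_rot: [[0.995, -0.0, 0.097], [-0.097, 0.0, 0.995], [-0.0, -1.0, 0.0]]
ft_force: [0.7, 0.6, -0.8]
grip_width: 0.0642
```

```bash
python3 st.py; python3 w.py w14; python3 w.py t14 top; python3 jaw.py t14; python3 w.py s14 scene
python3 - <<'E'
from h import *
crop(pickle.load(open('t14.pkl','rb')),255,160,415,245,'pics/t14c.png',5)
E
```

```text
22.4 theta -0.260170666320009 r 0.26280024861684614 rel [-0.25395599 -0.06760418] [ 0.3533301  -0.18653751  0.23945809] f_press [0.60310865 0.67346911] -0.8092713901027689 0.06420197073939209
22.4 [ 0.3533301  -0.18653751  0.23945809] [9.69152056e-02 9.95292607e-01 2.61545531e-04] [ 0.6  0.7 -0.9 -0.   0.3 -0.1] [ 0.7  0.6 -0.8] 0.06420197073939209
22.45 [ 0.35357071 -0.18652417  0.23944052] [9.64046307e-02 9.95342160e-01 3.63928675e-04] [ 0.4  0.2 -0.4  0.   0.2 -0.1] [-0.3 -0.1  0.4] 0.06413790019827034
t14 woodness edges: [(78.0, 8.4), (108.5, -2.0), (122.5, 3.3), (140.5, -9.5)]
  lum edges: [(36.0, 17.6), (66.5, -20.4), (78.5, 27.7), (109.5, -23.3), (122.0, 29.5), (138.0, -16.4), (144.0, 7.2)]
22.5 [ 0.35363266 -0.18652391  0.23946813] [9.61111212e-02 9.95370569e-01 2.88980531e-04] [ 0.2  0.  -0.  -0.2  0.1 -0.2] [-0.6  0.1  0.2] 0.06411410526800554
```

View pics/t14c.png

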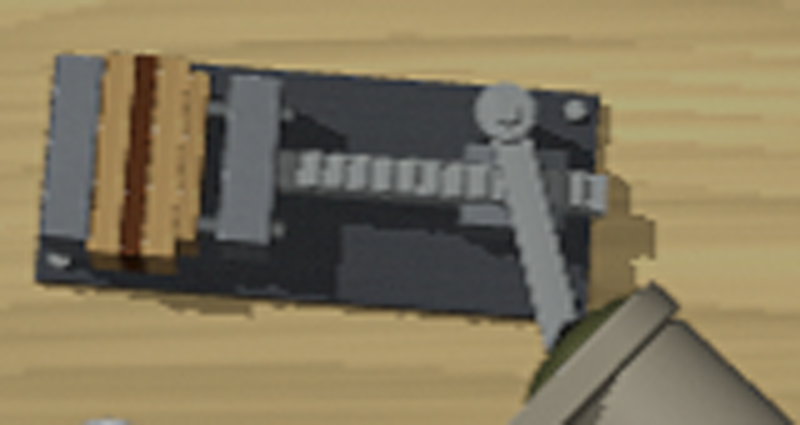

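View pics/w14.png

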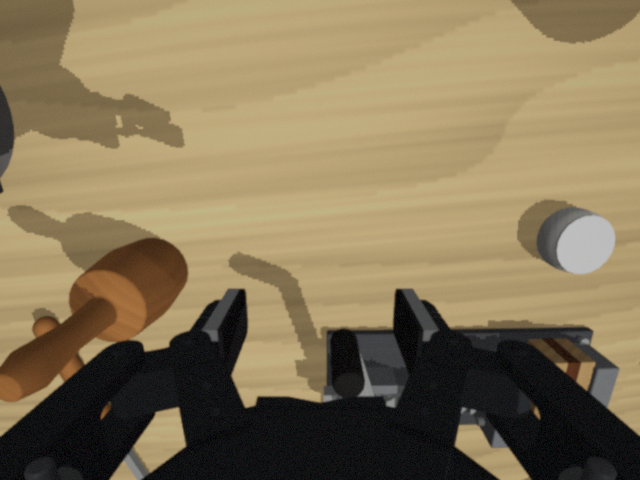

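View pics/s14.png

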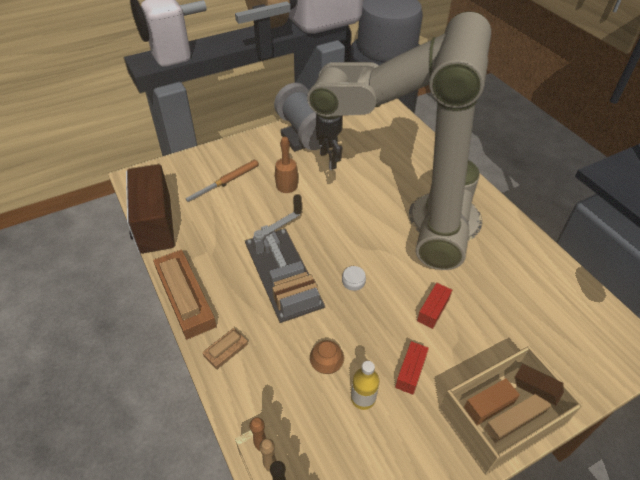

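Run:
```python
from h import *;from pr import *
im=pickle.load(open('w14.pkl','rb'))
g=at_z(im,[(348,382)],.152)[0];p=(g[:2]-o)@R-[.034,-.095];print(p,np.arctan2(p[1],-p[0]),np.hypot(*p))
a=pickle.load(open('im0.pkl','rb'))['scene']['pixels'].astype(int);b=pickle.load(open('s14.pkl','rb'))['pixels'].astype(int)
d=(abs(a-b).max(2)>40)
for n,(x0,y0,x1,y1) in dict(bowl=(305,335,350,378),mallet=(270,135,302,195),glue=(345,358,385,412),wax=(338,262,370,295),gouge=(183,155,262,205),red1=(395,340,430,395),red2=(415,282,455,330)).items(): print(n,d[y0:y1,x0:x1].mean().round(3))
```

```text
[-0.14635185 -0.04648232] -0.30753039604996524 0.1535560843433037
bowl 0.0
mallet 0.003
glue 0.0
wax 0.0
gouge 0.0
red1 0.0
red2 0.0
```

Every check passes, so I'm handing the job in.

```bash
python3 -c "
from rig import env
print(env.close_job())"
```

```text
the job is handed in; nothing more can be done
None
```

The blank is clamped in the press and I handed the job in at about 22.5 s of the 64 s allowed. I set it crosswise and centred on the bed, the same way up, and let go of it. I then pumped the lever five full strokes and one part stroke by its grip, and left it back at its stop.

What the last checks showed:
- **Blank:** It is tight against the stop. Neither the blank nor the face plate moved during the last stroke; only the jaw advanced.
- **Sprung face:** It is pressed in about 11 mm by the picture, or about 12.5 mm by the jaw travel. The two readings disagree by about 1.5 mm, but both are close to half of the 24 mm travel. It held after I let go of the lever.
- **Lever:** The wrist picture reads -0.308 rad, which is its back stop (-0.31).
- **Everything else:** The bowl, glue, wax, gouge and both red look-alikes show no change between the first and last pictures. The mallet area differs in 0.3% of its pixels, too little to suggest it moved. The highest force I read was about 30 N at the wrist, against the 120 N limit, though I only read it at the end of each move.

The first stroke moved the jaw about 20 mm, more than the 14 mm described. Each later full stroke gave 14 mm.

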